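Sort out the loaf tins that rock

TASK

Two of the four small loaf tins on the pastry board have a bowed base and rock when you press one end of the rim; the other two stand steady. Find the two that rock by pressing, and set them side by side on the sloping lower deck of the little stand, one in each lane, upright with their bases flat on the slope. Leave the steady tins and the glass jar where they stand.

Things in the scene. Friction and masses are not known exactly. Their poses are not given: they have to be found in the camera images.
- board: fixed light wooden pastry board, 270 x 210 mm, 8 mm thick, lying flat; origin at the centre of its underside (z = 0), x along its 270 mm length (away from the robot), z up. Four like loaf tins, and nothing else, stand on it: at the start one is centred (within 1 mm) at each of place_1 to place_4, its length along the board's x axis (within 0.02 rad)
- place_1 (a point): tin place at board x -60, y +50 mm; point half-way up the tin, 20 mm above the board; axes as the board's. Each tin: plain steel, 104 mm long over the rim, 52 mm wide (50 at the upright sides), 40 mm high, open on top, 3 mm walls, about 0.3 kg; at each end the rim is a level ledge 8 mm broad, 44 to 52 mm from the tin's middle, its top 40 mm above the board
- place_2 (a point): tin place at board x -60, y -50 mm, as place_1. Two of the four tins, in any places, have a base bowed along its length: it touches only in the middle 20 mm, the ends stand 4 mm clear. They stand level like the others, but a press of more than about 1 N on either end rim tips that end down about 4 mm, where it stops; let go, it rocks back
- place_3 (a point): tin place at board x +60, y +50 mm, as place_1. Under the walls, which end 4 mm up, each tin's base is stepped in 6 mm at the sides. The two steady tins do not give when pressed on the end rim; neither kind tips over there under 10 N
- place_4 (a point): tin place at board x +60, y -50 mm, as place_1
- stand: fixed wooden stand, 230 mm wide, 165 deep, 268 high, open front to the robot; origin at the centre of its foot (z = 0), x from front to back, y left, z up. A flat upper shelf (underside 256 mm high, front edge at x = -21 mm) hangs from the back panel (x = +73 mm) over the sloping deck and bars tools from straight above. No side walls. On the shelf, at x = +45 mm: a 110 mm food tin, two tea lights
- deck: the stand's fixed sloping deck, 140 mm along the slope, 210 wide; origin at the centre of its top face, 60 mm above the worktop; x runs up the slope to the back (30 degrees above level), y left, z square to the deck, leaning 30 degrees to the front: bring tins in along z. A 14 mm high lip closes its low edge (inner face at x = -65 mm); a rib 8 mm broad, 7 high at y = 0 parts two lanes
- lane_left (a point): point on the deck's top face where the middle of a tin's base belongs in the left lane (deck x -10, y +50 mm), the tin's length along deck x; axes as the deck's
- lane_right (a point): the same for the right lane (deck x -10, y -50 mm)
- jar_center (a point): centre of a bystanding glass jar, 63 mm across, 97 mm high

How it is judged (in metres and radians):
At the end, for the whole second after the job is handed in: Both rocking tins rest upright on the deck, one per lane, lying along the slope (0.35 rad), square to it (0.2 rad), mid-base within 30 mm of the lane point in x and y; both steady tins stand level within 30 mm of their start; all at rest ((((x of tin_b in the frame of lane_left between -0.03 and 0.03 m and y of tin_b in the frame of lane_left between -0.03 and 0.03 m and z of tin_b in the frame of lane_left between -0.006 and 0.012 m and angle between the z axis of tin_b and the z axis of deck, either way round below 0.2 rad and angle between the x axis of tin_b and the x axis of deck, either way round below 0.35 rad) and (x of tin_c in the frame of lane_right between -0.03 and 0.03 m and y of tin_c in the frame of lane_right between -0.03 and 0.03 m and z of tin_c in the frame of lane_right between -0.006 and 0.012 m and angle between the z axis of tin_c and the z axis of deck, either way round below 0.2 rad and angle between the x axis of tin_c and the x axis of deck, either way round below 0.35 rad)) or ((x of tin_b in the frame of lane_right between -0.03 and 0.03 m and y of tin_b in the frame of lane_right between -0.03 and 0.03 m and z of tin_b in the frame of lane_right between -0.006 and 0.012 m and angle between the z axis of tin_b and the z axis of deck, either way round below 0.2 rad and angle between the x axis of tin_b and the x axis of deck, either way round below 0.35 rad) and (x of tin_c in the frame of lane_left between -0.03 and 0.03 m and y of tin_c in the frame of lane_left between -0.03 and 0.03 m and z of tin_c in the frame of lane_left between -0.006 and 0.012 m and angle between the z axis of tin_c and the z axis of deck, either way round below 0.2 rad and angle between the x axis of tin_c and the x axis of deck, either way round below 0.35 rad))) and linear speed of each of tin_b, tin_c, tin_a, tin_d below 0.02 m/s and distance of each of tin_a, tin_d from where it was at the start of the episode below 0.03 m and angle between each of tin_a, tin_d's own z axis and vertical below 0.06 rad); the robot touches nothing.
It fails at once if a steady tin is moved more than 50 mm from its place or tipped by more than 0.3 rad (distance of any of tin_a, tin_d from where it was at the start of the episode above 0.05 m or angle between any of tin_a, tin_d's own z axis and vertical above 0.3 rad).
It fails at once if the glass jar is moved more than 40 mm (distance of jar_center from where it was at the start of the episode above 0.04 m).
It also fails if it takes over 72 s, if anything falls off the work surface, if the arm or the gripper's body presses on something with over 40 N, if the wrist force passes 120 N, or if a joint passes its speed limit or range.

ROBOT

A 7-joint arm with a two-finger parallel gripper is mounted at the origin on the work surface; the furniture and walls round the work are solid. World frame = base frame: x ahead of the robot, y to its left, z up, the work surface at z = 0. Lengths are in mm, angles in rad, forces in N, time in s.
With the tool pointing down it reaches from about 425 to 925 mm from the base axis. Payload 6.8 kg.
Tool frame: the origin (TCP) lies between the finger pads; the fingertips stand 8 mm ahead of it and the grasp point (between the pads) lies 11 mm behind it (manip.nose_length is the distance from the TCP to the fingertips, in mm); y points along the fingers, x is the direction in which the jaws open and shut, and the axes are right-handed (so a half turn about y gives the same grasp; the last joint's range is limited). The gripper opens to 88 mm and grips with 3 to 60 N. Pads are 20 mm wide; open, the fingers measure 115 mm over their backs; the gripper's body (75 mm by 178 mm) begins 61 mm behind the grasp point.
Start: joints at [1.206, 0.477, 0.022, 1.555, -0.011, 1.109, -0.083], TCP at [171.449, -652.88, 230.664] pointing down, gripper open.
Joint ranges: [-2.96, 2.96], [-0.34, 2.1], [-1.41, 1.46], [0.24, 2.44], [-1.37, 4.51], [0.17, 1.92], [-2.96, 2.96]. Speed limits (rad/s): [2.39, 2.39, 3.14, 3.14, 3.14, 3.14, 3.14].

INTERFACE

Orientations are given as a unit quaternion [x, y, z, w].
In Python, from plant import readout, eyes, workorder, manip gives the robot as it stands.
- The arm moves only by the tool send_rows, never from a script. Its argument "increments" is a list of rows, each a list of 5 numbers: the shift along the tool's x, y, z in cm, then the turn about the tool's y in degrees, then the opening in per cent of the stroke, from 0 (shut) to 100 (fully open). A call has 1 to 8 rows; each row shifts and turns the commanded pose from where the row before left it, along the tool's axes as they then stand; what a row does not reach is not made up. A row lasts 1/8 s, in which the tool goes at most 62.5 mm and 10.7 degrees, less where a joint would pass 70% of its speed; a pose out of reach is approached as far as the arm can. A call with a gripper value outside its range is refused whole. The fingers move at their own pace and stop on an object; "force" is the grip in N (left out, the last holds). Time passes only in rows, so rows that do not move let the fingers close. It gives the time, the measured TCP pose, the force and the opening at its end, in the units of the state.
- readout.sense(): the state, without advancing time (a new reading comes with each control period).
- eyes.grab_frame(name): name is "scene" or "top"; returns a dict with "pixels" (480x640x3 uint8, red, green, blue), "K" (3x3 intrinsics, pixels), "R" (3x3) and "t" (3): a world point X has camera coordinates R X + t. Camera axes: x right, y down, z forward; pixel columns grow to the right and rows downward; lengths in mm; the calibration is good to about 2 mm. A picture is of the moment at which its call begins. There is no depth.
- workorder.sign_off(): hands the job in, once; it reports no verdict.
The state is a dict: "t": time; "qpos": joint angles; "joint_velocities": joint speeds; "joint_efforts": joint torques, N m; "eef_pos": TCP position; "ee_rot": TCP orientation; "contact_force": force on the tool from outside, world axes, zero at the start; "torque": the same for the moment, N m; "finger_gap": finger opening in mm.
Only numpy, scipy, OpenCV 4.12 (cv2) and the standard library are available. Lean on these libraries where they do the work, as an engineer would, in place of code of your own. Each camera call takes 0.05 s, during which the arm holds its last target.

## Working session

There is one attempt and no reset: what is moved stays moved. The work goes in short steps, Python scripts to look and compute and a tool call to move; the robot and the scene stay as the last step left them, time stands still between calls to the robot, and variables do not carry over. Pictures are saved under pics/ and viewed, and the job is handed in when it is done.

Besides the shell and the picture viewer there is one more tool, called after "Request:" in YAML: its name, and indented under it one key for each argument. send_rows: Moves the arm, as the interface text tells. Its arguments: {"type":"object","properties":{"increments":{"type":"array","items":{"type":"array","items":{"type":"number"}}},"force":{"type":"number"}},"required":["increments"]}

```bash
ls -la; mkdir -p pics; python3 - <<'E'
from plant import readout, eyes, workorder, manip
import cv2
print(readout.sense()); print(manip.nose_length, [a for a in dir(manip) if a[0]!='_'])
for n in ("scene","top"):
    f=eyes.grab_frame(n); cv2.imwrite(f"pics/{n}0.png",f["pixels"][:,:,::-1]); print(n,f["K"],f["R"],f["t"])
E
```

```text
total 12
drwxr-xr-x  3 agent agent 4096 Dec  6 22:15 .
drwxr-xr-x 23 root  root  4096 Dec  6 22:15 ..
drwxr-xr-x  2 agent agent 4096 Dec  6 22:15 pics
{'t': 0.0, 'qpos': array([ 1.20588509,  0.47775296,  0.02235658,  1.55642282, -0.01149943,
        1.10932081, -0.0830458 ]), 'joint_velocities': array([ 3.02351538e-04, -7.81194824e-04,  5.80368231e-04,  9.32949291e-04,
        1.22033713e-04, -5.43099048e-05,  1.30460314e-03]), 'joint_efforts': array([-5.48559328e-04, -5.82855570e+01,  1.53437052e+00, -2.72615898e+01,
       -5.43458853e-02,  1.69321097e-02,  1.27333333e-04]), 'eef_pos': array([ 171.27676852, -652.30624055,  229.72575395]), 'ee_rot': array([-0.55957977,  0.43236524, -0.43131432,  0.56026666]), 'contact_force': array([-1.10886381e+00, -1.20002059e-04, -9.11321987e-01]), 'torque': array([-0.00533714,  0.03277223, -0.04218102]), 'finger_gap': 87.78137205260542}
8.0 ['PlanningError', 'nose_length']
scene [[458.04043099   0.         319.97290421]
 [  0.         458.04043099 238.67168353]
 [  0.           0.           1.        ]] [[-0.82437672 -0.56596743  0.00915919]
 [-0.49660228  0.71538617 -0.49153719]
 [ 0.27164168 -0.40976029 -0.87080842]] [ 422.29089632  364.91607027 1019.61615952]
top [[567.34841856   0.         316.96100336]
 [  0.         567.34841856 231.08467077]
 [  0.           0.           1.        ]] [[-0.01511407 -0.99988193  0.00277331]
 [-0.99529495  0.01477914 -0.09575774]
 [ 0.09570545 -0.00420755 -0.99540081]] [ -68.73317525  585.42370411 1113.77109682]
```

View pics/scene0.png

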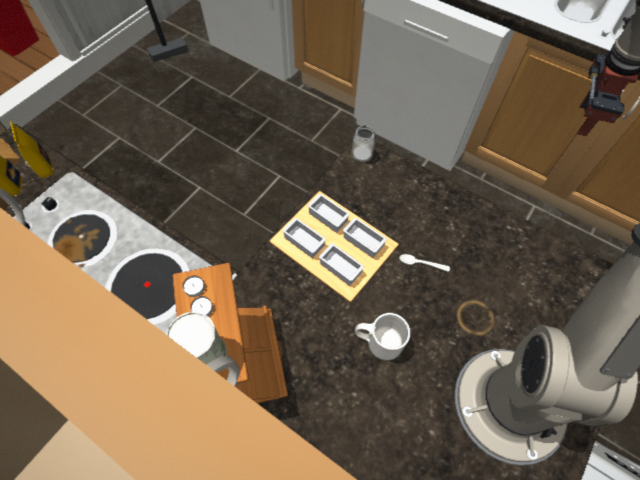

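View pics/top0.png

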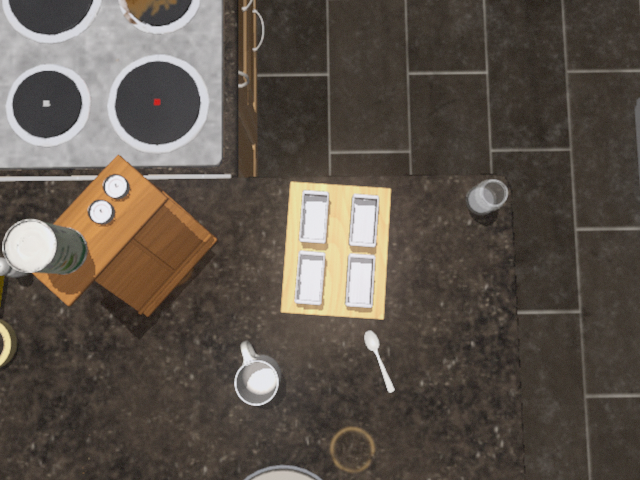

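```bash
python3 - <<'E'
from plant import readout
from scipy.spatial.transform import Rotation as R
print(R.from_quat(readout.sense()['ee_rot']).as_matrix().round(3))
E
```

```text
[[ 0.254 -0.     0.967]
 [-0.967  0.001  0.254]
 [-0.002 -1.    -0.   ]]
```

Both views are clear. The tool's y axis points down, so I can only yaw, and tins will have to pivot in the grip to lie flat on the slope. In the top view the board is at about (337,250), the stand's deck at about (157,258) and the jar at about (487,197). I'll zoom in and measure next.

```bash
cat > h.py <<'E'
import numpy as np, cv2
from scipy.spatial.transform import Rotation as Rot
def ray(f,u,v,z):
    K,R,t=f["K"],f["R"],np.array(f["t"]).ravel()
    C=-R.T@t; d=R.T@np.linalg.inv(K)@np.array([u,v,1.]); return C+d*(z-C[2])/d[2]
def proj(f,X):
    c=f["R"]@np.array(X,float)+np.array(f["t"]).ravel(); p=f["K"]@c; return p[:2]/p[2]
def tri(f1,p1,f2,p2):
    P=[f["K"]@np.c_[f["R"],np.array(f["t"]).ravel()] for f in (f1,f2)]
    X=cv2.triangulatePoints(P[0],P[1],np.array(p1,float).reshape(2,1),np.array(p2,float).reshape(2,1)); return (X[:3]/X[3]).ravel()
E
python3 - <<'E'
from plant import eyes
from h import *
import pickle
fs={n:eyes.grab_frame(n) for n in("scene","top")}
pickle.dump(fs,open("f0.pkl","wb"))
t=fs["top"]; im=t["pixels"]; 
hsv=cv2.cvtColor(im,cv2.COLOR_RGB2HSV)
print(hsv[310,330],hsv[250,180],hsv[230,110])
m=cv2.inRange(hsv,(15,60,150),(32,255,255)); m[:,:270]=0; m[:,410:]=0
m=cv2.morphologyEx(m,cv2.MORPH_CLOSE,np.ones((3,3)))
c=max(cv2.findContours(m,0,2)[0],key=cv2.contourArea)
P=np.array([ray(t,u,v,8)[:2] for u,v in c[:,0]],np.float32)
r=cv2.minAreaRect(P); print(r, cv2.boxPoints(r))
cv2.imwrite("pics/z_top.png",cv2.resize(im[140:330,0:230],None,fx=3.4,fy=3.1,interpolation=2)[:,:,::-1])
s=fs["scene"]["pixels"]; cv2.imwrite("pics/z_scene.png",cv2.resize(s[240:430,150:310],None,fx=4,fy=3.1,interpolation=2)[:,:,::-1])
cv2.imwrite("pics/z_tins.png",cv2.resize(im[170:330,270:400],None,fx=4,fy=3.7,interpolation=2)[:,:,::-1])
E
```

```text
[ 21  84 234] [ 13 156 116] [ 15 152 195]
((548.5836791992188, -115.83300018310547), (210.53106689453125, 270.42425537109375), 85.26226043701172) [[ 4.0513916e+02 -2.0957101e+02]
 [ 6.7463940e+02 -2.3190671e+02]
 [ 6.9202820e+02 -2.2094986e+01]
 [ 4.2252795e+02  2.4070740e-01]]
```

View pics/z_top.png

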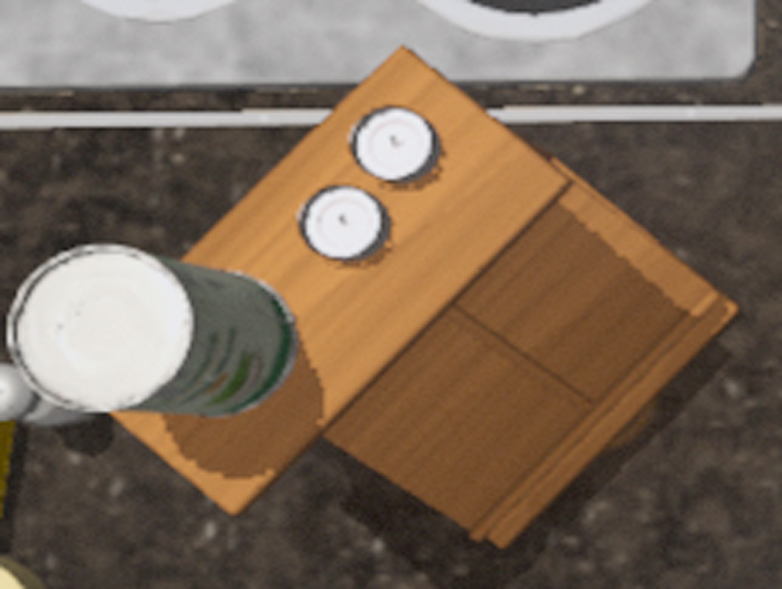

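View pics/z_scene.png

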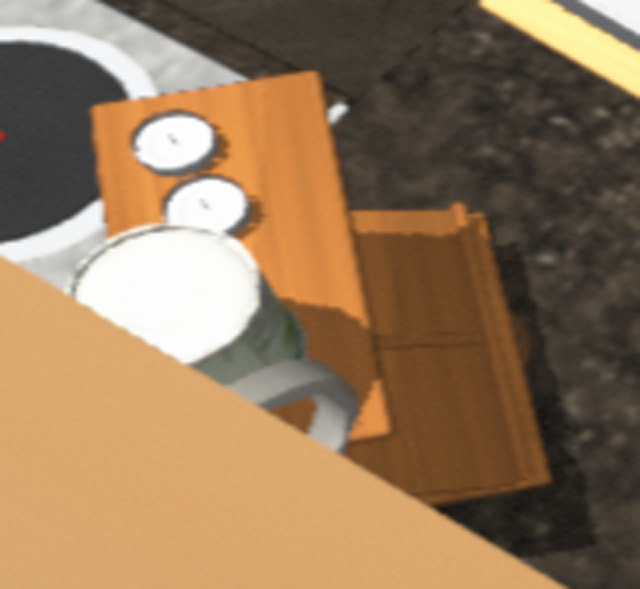

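View pics/z_tins.png

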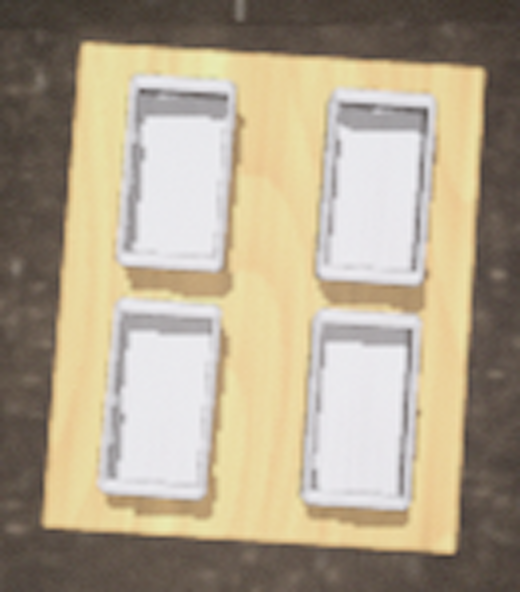

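```bash
python3 - <<'E'
from h import *
import pickle
fs=pickle.load(open("f0.pkl","rb")); t=fs["top"]; s=fs["scene"]
T=lambda a,b:(a/3.4-.5+.15,140+b/3.1-.35)
S=lambda a,b:(150+a/4-.37,240+b/3.1-.35)
R=ray(t,*T(570,183),268); L=ray(t,*T(235,515),268); B=ray(t,*T(403,47),268)
print("shelf R,L,B",R,L,B, np.linalg.norm(R-L),np.linalg.norm(R-B))
print("tri shelf R", tri(t,T(570,183),s,S(388,435)) , tri(t,T(570,183),s,S(318,72)), "B?",tri(t,T(403,47),s,S(92,106)))
# which scene corner matches
for n,p in(("R",R),("L",L),("B",B)):
    q=proj(s,p); print(n,((q[0]-150)*4,(q[1]-240)*3.1))
v=(L-R)[:2]; v/=np.linalg.norm(v); y=v; x=np.array([y[1],-y[0]]); 
print("yaw",np.arctan2(x[1],x[0]))
F=(R+L)[:2]/2 ; O=F+21*x; print("origin",O, "axes",x,y)
w2s=lambda p:((p[:2]-O)@x,(p[:2]-O)@y,p[2])
for nm,a,b in(("outR",738,308),("outL",500,547),("ribfront",592,402),("innerR",712,293),("innerL",472,537)):
  for h in (25,34,37,40): print(nm,h,np.round(w2s(ray(t,*T(a,b),h)),1))
print("lip tri",[np.round(w2s(tri(t,T(*a),s,S(*b))),1) for a,b in(((738,308),(485,213)),((500,547),(550,485)),((712,293),(460,205)),((592,402),(483,342)))])
E
```

```text
shelf R,L,B [616.75626644 161.53492673 268.        ] [449.51426179 314.02707917 268.        ] [689.16757875 241.14055035 268.        ] 226.32663271678354 107.61251536116777
tri shelf R [ 671.94879203  296.75683623 -342.85759491] [617.97751142 163.5902905  260.05993136] B? [690.9529192  243.60382073 261.24067823]
R (np.float64(318.41268609279655), np.float64(63.810316845392684))
L (np.float64(389.55306118055034), np.float64(423.14153504148527))
B (np.float64(93.63710384418471), np.float64(98.89076236766347))
yaw 0.8314970929252397
origin [547.28443941 253.29876175] axes [0.67377025 0.7389409 ] [-0.7389409   0.67377025]
outR 25 [ -78.6 -104.6   25. ]
outR 34 [ -80.3 -105.1   34. ]
outR 37 [ -80.9 -105.3   37. ]
outR 40 [ -81.4 -105.4   40. ]
outL 25 [-78.3 101.   25. ]
outL 34 [-80.   98.9  34. ]
outL 37 [-80.5  98.2  37. ]
outL 40 [-81.1  97.5  40. ]
ribfront 25 [-55.4  -2.6  25. ]
ribfront 34 [-57.2  -3.9  34. ]
ribfront 37 [-57.9  -4.4  37. ]
ribfront 40 [-58.5  -4.8  40. ]
innerR 25 [ -60.5 -101.6   25. ]
innerR 34 [ -62.3 -102.1   34. ]
innerR 37 [ -62.9 -102.3   37. ]
innerR 40 [ -63.5 -102.5   40. ]
innerL 25 [-61.7 107.2  25. ]
innerL 34 [-63.5 105.1  34. ]
innerL 37 [-64.1 104.3  37. ]
innerL 40 [-64.7 103.6  40. ]
lip tri [array([ -76. , -103.1,    4.5]), array([-74.7, 107.4,  -0.3]), array([ -63.1, -101.7,   32.8]), array([-55.3,  -0.2,  13.8])]
```

```bash
python3 - <<'E'
from h import *
import pickle
fs=pickle.load(open("f0.pkl","rb")); t=fs["top"]
im=t["pixels"][190:325,95:225]; cv2.imwrite("pics/zz.png",cv2.resize(im,None,fx=6,fy=4.4,interpolation=cv2.INTER_CUBIC)[:,:,::-1])
s=fs["scene"]["pixels"][295:410,225:300]; cv2.imwrite("pics/zs.png",cv2.resize(s,None,fx=8,fy=5,interpolation=cv2.INTER_CUBIC)[:,:,::-1])
E
```

```text
(no output)
```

View pics/zz.png

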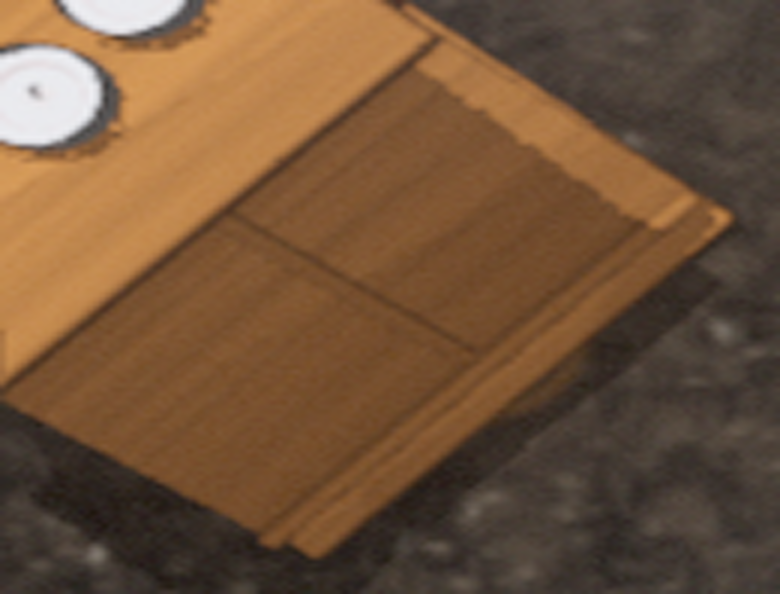

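View pics/zs.png

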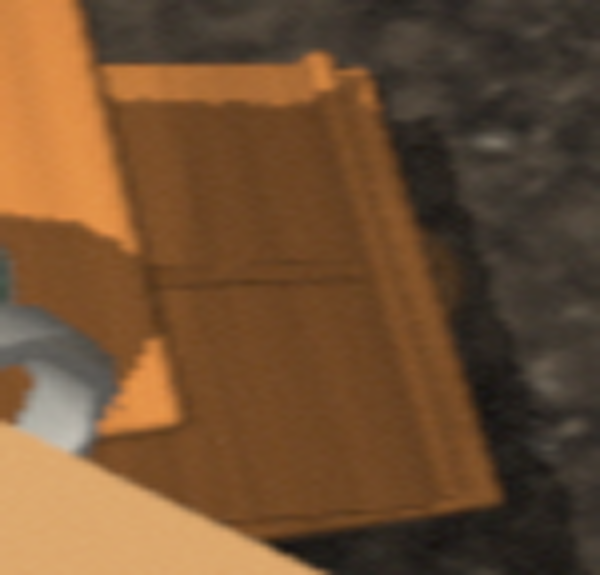

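The board is centred at (548.6, -115.8) with yaw -0.083. The stand's origin is near (547, 253) with yaw about 0.83, and the rib end and lip edges put the deck centre at stand x≈0. Next I'll write a planner helper and move to press place_4.

```bash
cat >> h.py <<'E'
BC=np.array([548.58,-115.83]); BY=-0.0827
SO=np.array([547.3,253.3]); SY=0.8315
def fr(O,a,x,y): c,s=np.cos(a),np.sin(a); return np.array([O[0]+c*x-s*y,O[1]+s*x+c*y])
def board(x,y): return fr(BC,BY,x,y)
def stand(x,y): return fr(SO,SY,x,y)
def cur():
    from plant import readout
    s=readout.sense(); M=Rot.from_quat(s["ee_rot"]).as_matrix(); return s,M
def plan(xy,z,yaw):
    s,M=cur(); d=np.array([xy[0],xy[1],z])-s["eef_pos"]; 
    psi=np.arctan2(M[1,2],M[0,2]); a=np.degrees((psi-yaw+np.pi)%(2*np.pi)-np.pi)
    print("t %.2f pos"%s["t"],s["eef_pos"].round(1),"F",s["contact_force"].round(2),"gap %.1f"%s["finger_gap"],"| tool shift cm",(M.T@d/10).round(2),"turn deg",a.round(2))
PL={1:(-60,50),2:(-60,-50),3:(60,50),4:(60,-50)}
E
python3 - <<'E'
from h import *
for k in PL: print(k,board(PL[k][0]-47,PL[k][1]),board(*PL[k]))
x,y=PL[4]; plan(board(x-47,y),120,BY)
E
```

```text
1 [446.07598172 -57.16206807] [492.91534999 -61.04453898]
2 [ 437.81540532 -156.82029843] [ 484.65477359 -160.70276934]
3 [565.66585815 -67.07475975] [612.50522641 -70.95723066]
4 [ 557.40528175 -166.73299011] [ 604.24465001 -170.61546102]
t 0.20 pos [ 171.3 -652.5  230.1] F [ 0.72 -0.07 -0.23] gap 87.9 | tool shift cm [-37.17  11.04  49.68] turn deg 19.45
```

Request:
send_rows:
  increments:
    - [-3.4,0,4.5,0,0]
    - [-3.4,0,4.5,0,0]
    - [-3.4,0,4.5,0,0]
    - [-3.4,0,4.5,0,0]
    - [-3.4,0,4.5,0,0]
    - [-3.4,0,4.5,0,0]
    - [-3.4,0,4.5,0,0]
    - [-3.4,0,4.5,0,0]
  force: 10

```text
t: 1.2
eef_pos: [451.4, -296.9, 230.8]
ee_rot: [0.56, -0.432, 0.432, -0.56]
contact_force: [0.5, -0.5, 0.4]
finger_gap: 11.6
```

```bash
python3 - <<'E'
from h import *
x,y=PL[4]; plan(board(x-47,y),120,BY)
E
```

```text
t 1.20 pos [ 451.4 -296.9  230.8] F [ 0.53 -0.52  0.44] gap 11.6 | tool shift cm [-9.9  11.08 13.55] turn deg 19.44
```

Request:
send_rows:
  increments:
    - [-2.48,2.7,3.39,0,0]
    - [-2.48,2.7,3.39,0,0]
    - [-2.48,2.7,3.39,0,0]
    - [-2.48,2.7,3.39,0,0]
    - [0,0,0,9.7,0]
    - [0,0,0,9.7,0]
    - [0,0,0,0,0]

```text
t: 2.08
eef_pos: [556.5, -167.8, 122.5]
ee_rot: [-0.48, 0.52, -0.52, 0.479]
contact_force: [-0.9, 0.0, 1.0]
finger_gap: 0.7
```

```bash
python3 - <<'E'
from h import *
from plant import eyes
x,y=PL[4]; plan(board(x-47,y),58,BY)
for n in("scene","top"):
    f=eyes.grab_frame(n); cv2.imwrite(f"pics/{n}1.png",f["pixels"][:,:,::-1])
E
```

```text
t 2.08 pos [ 556.5 -167.8  122.5] F [-0.92  0.03  1.  ] gap 0.7 | tool shift cm [-0.12  6.45  0.08] turn deg 0.15
```

View pics/scene1.png

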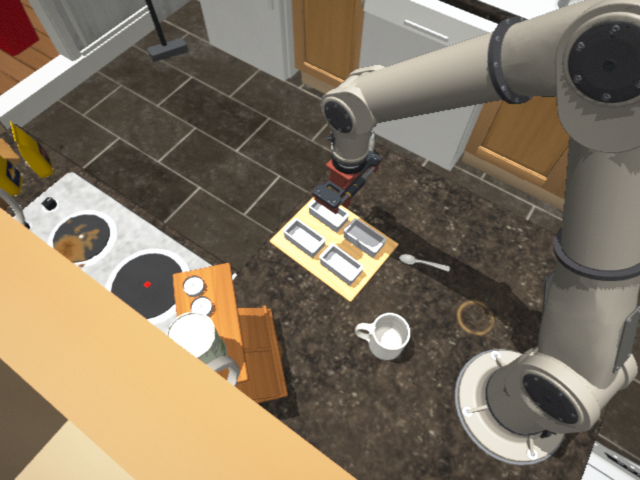

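View pics/top1.png

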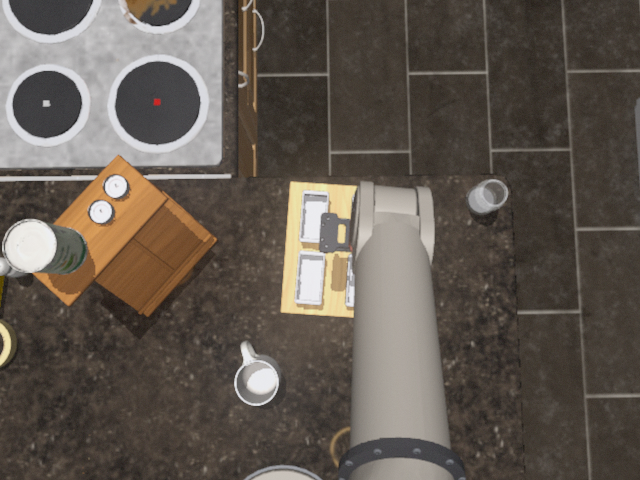

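```bash
python3 - <<'E'
from h import *
import pickle
fs=pickle.load(open("f0.pkl","rb")); t=fs["top"]; s=fs["scene"]
for z in (120,180,220,260,300,340,380,420,460): print(z,proj(s,[556.5,-167.8,z]).round(),proj(t,[556.5,-167.8,z]).round(), "fwd edge x",ray(t,397,186,z).round(), "hw", (ray(t,357,220,z)-ray(t,434,220,z)).round())
# food tin: top at 378
for z in(378,):
    for p in((37,221+0),(5,247),(57,247),(30,273)): 
        X=ray(t,*p,z)[:2]-SO; c,q=np.cos(SY),np.sin(SY); print("food",p,(X@[c,q]).round(),(X@[-q,c]).round())
E
```

```text
120 [344. 202.] [366. 241.] fwd edge x [ 658. -228.  120.] hw [  2. 143.   0.]
180 [345. 188.] [369. 238.] fwd edge x [ 647. -219.  180.] hw [  2. 135.   0.]
220 [346. 178.] [372. 236.] fwd edge x [ 640. -213.  220.] hw [  2. 129.   0.]
260 [347. 167.] [374. 234.] fwd edge x [ 633. -207.  260.] hw [  2. 124.   0.]
300 [349. 155.] [377. 231.] fwd edge x [ 626. -201.  300.] hw [  2. 118.   0.]
340 [350. 142.] [380. 229.] fwd edge x [ 619. -195.  340.] hw [  2. 113.   0.]
380 [351. 129.] [383. 226.] fwd edge x [ 612. -189.  380.] hw [  2. 107.   0.]
420 [353. 114.] [386. 223.] fwd edge x [ 605. -183.  420.] hw [  2. 102.   0.]
460 [354.  98.] [390. 219.] fwd edge x [ 598. -177.  460.] hw [ 1. 96.  0.]
food (37, 221) 61.0 24.0
food (5, 247) 68.0 79.0
food (57, 247) 14.0 31.0
food (30, 273) 17.0 82.0
```

```bash
python3 - <<'E'
import cv2
i=cv2.imread("pics/scene1.png")[50:260,270:440]; cv2.imwrite("pics/zw.png",cv2.resize(i,None,fx=4,fy=2.85))
E
```

```text
(no output)
```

View pics/zw.png

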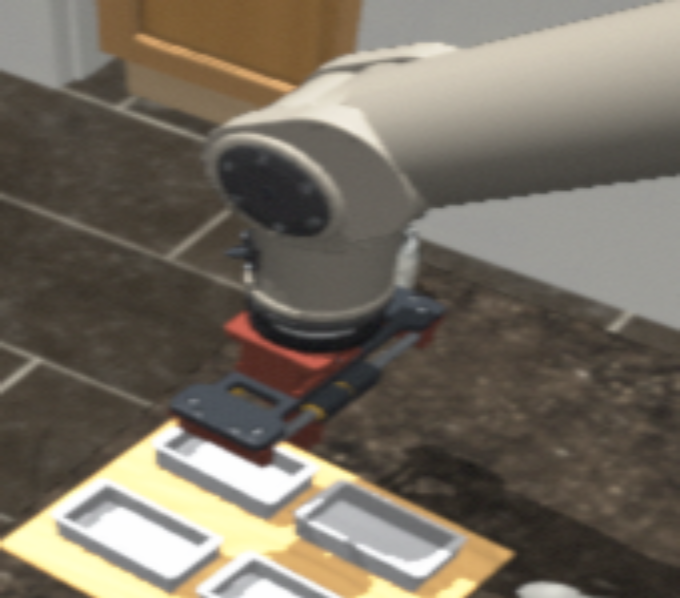

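Request:
send_rows:
  increments:
    - [-0.1,3.0,0.1,0,0]
    - [0,2.5,0,0,0]
    - [0,0.7,0,0,0]
    - [0,0,0,0,0]

```text
t: 2.68
eef_pos: [557.6, -167.2, 60.7]
ee_rot: [-0.479, 0.52, -0.52, 0.479]
contact_force: [0.4, -0.9, 0.9]
finger_gap: 0.3
```

Request:
send_rows:
  increments:
    - [0,0.25,0,0,0]
    - [0,0.25,0,0,0]
    - [0,0,0,0,0]

```text
t: 3.05
eef_pos: [558.2, -167.3, 56.4]
ee_rot: [0.479, -0.52, 0.52, -0.479]
contact_force: [-0.5, -0.8, 3.1]
finger_gap: 0.6
```

Request:
send_rows:
  increments:
    - [0,0.15,0,0,0]
    - [0,0,0,0,0]

```text
t: 3.3
eef_pos: [558.3, -167.3, 56.2]
ee_rot: [0.479, -0.52, 0.521, -0.479]
contact_force: [-5.1, 1.3, 17.0]
finger_gap: 0.6
```

Request:
send_rows:
  increments:
    - [0,-1.5,0,0,0]
    - [0,-1.5,0,0,0]

```text
t: 3.55
eef_pos: [557.7, -167.0, 85.0]
ee_rot: [0.479, -0.52, 0.52, -0.479]
contact_force: [-0.1, -0.1, 0.1]
finger_gap: 0.4
```

```bash
python3 - <<'E'
from h import *
x,y=PL[3]; plan(board(x-47,y),62,BY)
from plant import eyes
f=eyes.grab_frame("scene"); cv2.imwrite("pics/s2.png",cv2.resize(f["pixels"][180:300,260:410],None,fx=5,fy=5)[:,:,::-1])
E
```

```text
t 3.55 pos [ 557.7 -167.    85. ] F [-0.07 -0.13  0.08] gap 0.4 | tool shift cm [-10.03   2.3   -0.02] turn deg 0.06
```

View pics/s2.png

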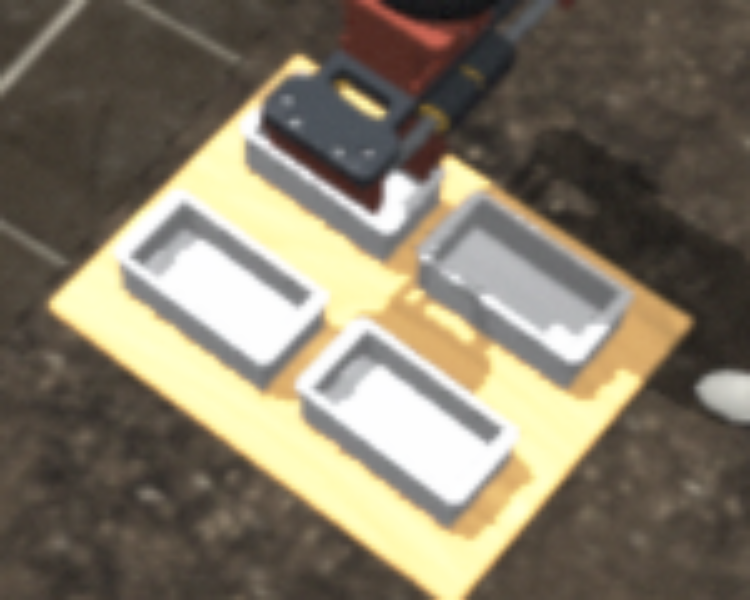

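Tin 4 didn't give: the force rose to 17 N at TCP z≈56 with no travel, so it is steady and still in place. I'll use finer steps on tin 3.

Request:
send_rows:
  increments:
    - [-5.0,0,0,0,0]
    - [-5.0,0,0,0,0]
    - [0,1.3,0,0,0]
    - [0,1.3,0,0,0]
    - [0,0,0,0,0]

```text
t: 4.22
eef_pos: [564.6, -69.2, 56.8]
ee_rot: [-0.479, 0.521, -0.52, 0.478]
contact_force: [-0.0, -0.2, 0.7]
finger_gap: 0.5
```

Request:
send_rows:
  increments:
    - [0,0.2,0,0,0]
    - [0,0.05,0,0,0]
    - [0,0,0,0,0]

```text
t: 4.6
eef_pos: [565.7, -68.0, 55.9]
ee_rot: [0.479, -0.52, 0.52, -0.479]
contact_force: [-2.0, -0.6, 1.7]
finger_gap: 0.2
```

Request:
send_rows:
  increments:
    - [0,0.05,0,0,0]
    - [0,0,0,0,0]

```text
t: 4.85
eef_pos: [565.7, -67.4, 55.3]
ee_rot: [0.479, -0.52, 0.52, -0.479]
contact_force: [-1.5, -0.0, 2.2]
finger_gap: 0.6
```

Request:
send_rows:
  increments:
    - [0,0.05,0,0,0]
    - [0,0,0,0,0]

```text
t: 5.1
eef_pos: [565.2, -67.4, 54.5]
ee_rot: [-0.479, 0.52, -0.52, 0.479]
contact_force: [-3.7, -0.7, 4.6]
finger_gap: 0.4
```

Request:
send_rows:
  increments:
    - [0,0.05,0,0,0]
    - [0,0,0,0,0]
    - [0,0,0,0,0]

```text
t: 5.48
eef_pos: [565.8, -67.3, 54.1]
ee_rot: [-0.479, 0.52, -0.52, 0.479]
contact_force: [-3.4, 0.2, 2.9]
finger_gap: 0.3
```

```bash
python3 - <<'E'
from h import *
x,y=PL[3]; plan(board(x-47,y),62,BY)
from plant import eyes
for n,c in(("scene",(180,300,260,410)),("top",(170,330,270,400))):
  f=eyes.grab_frame(n); cv2.imwrite(f"pics/{n}3.png",cv2.resize(f["pixels"][c[0]:c[1],c[2]:c[3]],None,fx=5,fy=3.7)[:,:,::-1])
E
```

```text
t 5.47 pos [565.8 -67.3  54.1] F [-3.35  0.19  2.89] gap 0.3 | tool shift cm [-0.02 -0.79 -0.01] turn deg 0.06
```

View pics/scene3.png

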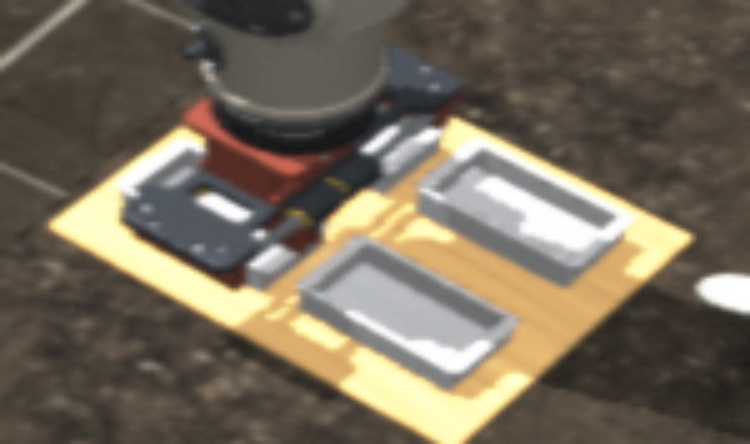

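Request:
send_rows:
  increments:
    - [0,0.1,0,0,0]
    - [0,0,0,0,0]

```text
t: 5.82
eef_pos: [565.8, -67.3, 53.1]
ee_rot: [-0.479, 0.52, -0.52, 0.479]
contact_force: [-3.3, 0.1, 2.2]
finger_gap: 0.4
```

Request:
send_rows:
  increments:
    - [0,-1.5,0,0,0]
    - [0,-1.5,0,0,0]
    - [0,0,0,0,0]

```text
t: 6.2
eef_pos: [567.6, -67.5, 85.2]
ee_rot: [0.478, -0.519, 0.521, -0.48]
contact_force: [0.3, 0.5, -0.3]
finger_gap: 0.6
```

```bash
python3 - <<'E'
from h import *
x,y=PL[1]; plan(board(x-47,y),62,BY)
E
```

```text
t 6.20 pos [567.6 -67.5  85.2] F [ 0.26  0.46 -0.25] gap 0.6 | tool shift cm [ -0.03   2.27 -12.2 ] turn deg 0.04
```

Tin 3 rocks: it sank more than 3 mm under about 2–3 N. Tin 1 is next.

Request:
send_rows:
  increments:
    - [0,0,-4.1,0,0]
    - [0,0,-4.1,0,0]
    - [0,0,-4.0,0,0]
    - [0,1.3,0,0,0]
    - [0,1.3,0,0,0]
    - [0,0,0,0,0]
    - [0,0,0,0,0]

```text
t: 7.08
eef_pos: [445.1, -57.4, 57.0]
ee_rot: [0.479, -0.52, 0.52, -0.479]
contact_force: [-0.5, -0.2, 0.6]
finger_gap: 0.1
```

Request:
send_rows:
  increments:
    - [0,0.1,0,0,0]
    - [0,0,0,0,0]
    - [0,0,0,0,0]

```text
t: 7.45
eef_pos: [444.5, -57.5, 56.3]
ee_rot: [0.479, -0.52, 0.52, -0.479]
contact_force: [0.2, -0.7, 0.5]
finger_gap: 0.3
```

Request:
send_rows:
  increments:
    - [0,0.05,0,0,0]
    - [0,0,0,0,0]
    - [0,0,0,0,0]

```text
t: 7.82
eef_pos: [443.9, -57.4, 55.6]
ee_rot: [-0.479, 0.52, -0.52, 0.479]
contact_force: [-1.6, 0.8, 0.7]
finger_gap: 0.4
```

Request:
send_rows:
  increments:
    - [0,0.05,0.1,0,0]
    - [0,0,0,0,0]
    - [0,0,0,0,0]

```text
t: 8.2
eef_pos: [444.8, -57.6, 55.1]
ee_rot: [-0.479, 0.52, -0.52, 0.479]
contact_force: [-3.9, 0.6, 3.4]
finger_gap: 0.4
```

Request:
send_rows:
  increments:
    - [0,0.05,0,0,0]
    - [0,0,0,0,0]
    - [0,0,0,0,0]

```text
t: 8.57
eef_pos: [444.4, -57.5, 54.5]
ee_rot: [-0.48, 0.52, -0.52, 0.479]
contact_force: [-5.2, 1.1, 6.0]
finger_gap: 0.4
```

Request:
send_rows:
  increments:
    - [0,0.05,-0.1,0,0]
    - [0,0,0,0,0]
    - [0,0,0,0,0]

```text
t: 8.95
eef_pos: [444.0, -57.5, 54.1]
ee_rot: [-0.479, 0.52, -0.52, 0.479]
contact_force: [-5.0, 0.2, 4.2]
finger_gap: 0.4
```

Request:
send_rows:
  increments:
    - [0,0.05,0,0,0]
    - [0,0,0,0,0]
    - [0,0,0,0,0]

```text
t: 9.32
eef_pos: [444.2, -57.5, 53.7]
ee_rot: [-0.479, 0.52, -0.52, 0.479]
contact_force: [-3.4, -0.2, 4.8]
finger_gap: 0.3
```

Request:
send_rows:
  increments:
    - [0,-1.5,0,0,0]
    - [0,-1.5,0,0,0]
    - [0,0,0,0,0]

```text
t: 9.7
eef_pos: [446.1, -57.5, 85.5]
ee_rot: [0.478, -0.519, 0.521, -0.48]
contact_force: [-0.3, -0.2, -0.5]
finger_gap: 0.5
```

```bash
python3 - <<'E'
from h import *
x,y=PL[2]; plan(board(x-47,y),57,BY)
E
```

```text
t 9.70 pos [446.1 -57.5  85.5] F [-0.33 -0.2  -0.52] gap 0.5 | tool shift cm [ 9.97  2.85 -0.03] turn deg 0.04
```

Request:
send_rows:
  increments:
    - [5.0,0,0,0,0]
    - [5.0,0,0,0,0]
    - [0,1.4,0,0,0]
    - [0,1.3,0,0,0]
    - [0,0,0,0,0]
    - [0,0,0,0,0]

```text
t: 10.45
eef_pos: [436.2, -156.2, 56.4]
ee_rot: [-0.48, 0.52, -0.52, 0.48]
contact_force: [-1.9, -3.0, 4.8]
finger_gap: 0.3
```

Request:
send_rows:
  increments:
    - [0,0.1,0,0,0]
    - [0,0,0,0,0]
    - [0,0,0,0,0]

```text
t: 10.82
eef_pos: [436.2, -156.3, 56.1]
ee_rot: [0.48, -0.519, 0.52, -0.479]
contact_force: [-4.1, -2.1, 16.2]
finger_gap: 0.4
```

Request:
send_rows:
  increments:
    - [0,0.05,0,0,0]
    - [0,0,0,0,0]
    - [0,0,0,0,0]

```text
t: 11.2
eef_pos: [436.2, -156.3, 56.0]
ee_rot: [0.48, -0.519, 0.52, -0.479]
contact_force: [-5.1, -2.1, 21.9]
finger_gap: 0.4
```

Request:
send_rows:
  increments:
    - [0,-1.5,0,0,65]
    - [0,-4.0,0,0,65]
    - [0,-4.0,0,0,65]
    - [-5.0,0,-3,0,65]
    - [-5.0,0,-3,0,65]
    - [-5.0,0,0,0,65]
    - [-5.0,0,0,0,65]
    - [0,0,0,0,75]
  force: 60

```text
t: 12.2
eef_pos: [392.5, 51.8, 150.4]
ee_rot: [-0.481, 0.518, -0.518, 0.482]
contact_force: [-0.0, -0.4, 0.1]
finger_gap: 63.4
```

```bash
python3 - <<'E'
from h import *
import pickle
from plant import eyes
plan(board(15,50),57,BY)
fs={n:eyes.grab_frame(n) for n in("scene","top")}; pickle.dump(fs,open("f1.pkl","wb"))
for n,c in(("scene",(180,300,260,410)),("top",(170,330,270,400))):
  f=fs[n]; cv2.imwrite(f"pics/{n}4.png",cv2.resize(f["pixels"][c[0]:c[1],c[2]:c[3]],None,fx=5,fy=3.7,interpolation=2)[:,:,::-1])
E
```

```text
t 12.20 pos [392.5  51.8 150.4] F [-0.01 -0.37  0.08] gap 63.4 | tool shift cm [10.61  9.34 18.32] turn deg 0.57
```

View pics/scene4.png

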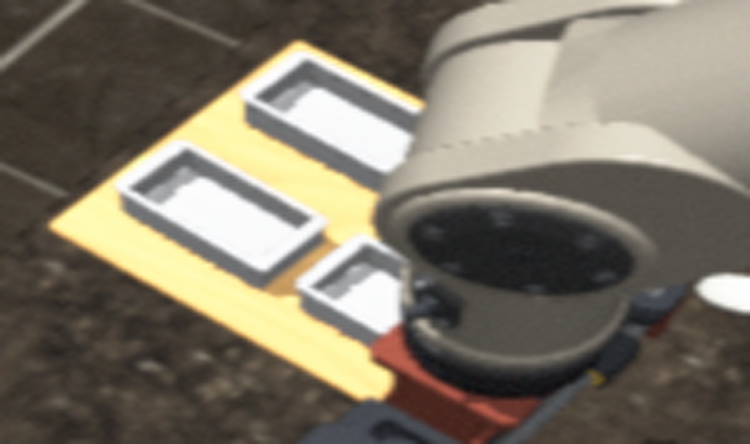

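View pics/top4.png

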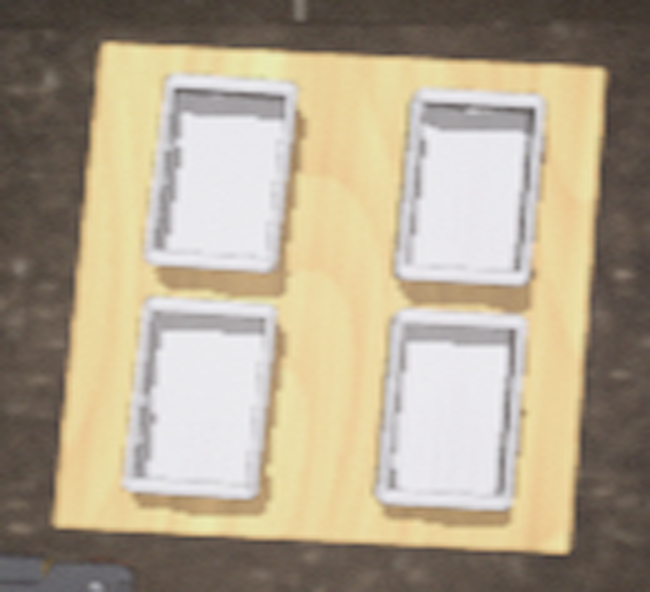

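Tins 3 and 1 rock, 2 and 4 are steady, and all four are still in place. I'll measure the rims of tins 1 and 3 exactly.

```bash
python3 - <<'E'
from h import *
import pickle
t=pickle.load(open("f1.pkl","rb"))["top"]; hsv=cv2.cvtColor(t["pixels"],cv2.COLOR_RGB2HSV)
b=cv2.inRange(hsv,(0,0,140),(180,45,255)); b[:170]=0;b[330:]=0;b[:,:270]=0;b[:,400:]=0
for c in cv2.findContours(b,0,2)[0]:
    if cv2.contourArea(c)<500: continue
    P=np.array([ray(t,u,v,48)[:2] for u,v in c[:,0]],np.float32); r=cv2.minAreaRect(P)
    bx=cv2.boxPoints(r); e=[bx[1]-bx[0],bx[2]-bx[1]]; L=max(e,key=np.linalg.norm); L=L*np.sign(L[0])
    d=np.array(r[0])-BC; c_,s_=np.cos(BY),np.sin(BY)
    print(np.round(r[0],1),np.round(r[1],1),"yaw",np.arctan2(L[1],L[0]).round(3),"board",np.round([d@[c_,s_],d@[-s_,c_]],1))
plan(board(15,50),150,BY)
E
```

```text
[ 484.8 -160.3] [ 53.7 104.5] yaw -0.089 board [-59.9 -49.6]
[492.4 -61.5] [ 53.4 104.5] yaw -0.099 board [-60.5  49.5]
[ 603.4 -170.4] [ 53.8 104.5] yaw -0.097 board [ 59.2 -49.8]
[612.6 -71.4] [ 53.5 104.6] yaw -0.108 board [60.1 49.5]
t 12.30 pos [392.1  47.9 149.9] F [-0.62 -0.58 -0.74] gap 65.3 | tool shift cm [10.1  -0.02 18.41] turn deg 0.23
```

Request:
send_rows:
  increments:
    - [2.5,0,4.6,0,75]
    - [2.5,0,4.6,0,75]
    - [2.5,0,4.6,0,75]
    - [2.6,0,4.6,0,75]
    - [0,4.0,0,0.8,75]
    - [0,0,0,0,75]
    - [0,0,0,0,75]

```text
t: 13.18
eef_pos: [567.2, -68.8, 110.8]
ee_rot: [-0.476, 0.523, -0.523, 0.475]
contact_force: [1.0, 0.0, 0.5]
finger_gap: 66.0
```

```bash
python3 - <<'E'
from h import *
plan(board(15,49.5),33,BY-.015)
E
```

```text
t 13.18 pos [567.2 -68.8 110.8] F [0.98 0.01 0.51] gap 66.0 | tool shift cm [-0.11  7.78  0.03] turn deg 0.12
```

Request:
send_rows:
  increments:
    - [-0.1,3.0,0,0,75]
    - [0,3.0,0,0,75]
    - [0,1.75,0,0,75]
    - [0,0,0,0,75]
    - [0,0,0,0,75]

```text
t: 13.8
eef_pos: [568.7, -67.5, 33.9]
ee_rot: [0.475, -0.523, 0.524, -0.476]
contact_force: [0.8, -0.4, -0.3]
finger_gap: 65.9
```

Request:
send_rows:
  increments:
    - [0,0,0,0,45]
    - [0,0,0,0,45]
    - [0,0,0,0,45]
    - [0,0,0,0,45]
  force: 60

```text
t: 14.3
eef_pos: [568.2, -67.4, 33.4]
ee_rot: [0.475, -0.523, 0.524, -0.476]
contact_force: [-1.6, 0.8, 5.7]
finger_gap: 51.6
```

Request:
send_rows:
  increments:
    - [0,-1.0,0,0,45]
    - [0,-3.0,0,0,45]
    - [0,-4.5,0,0,45]
    - [0,-4.5,0,0,45]
    - [0,0,0,0,45]

```text
t: 14.92
eef_pos: [570.0, -67.8, 166.3]
ee_rot: [0.474, -0.522, 0.525, -0.477]
contact_force: [0.7, -0.9, -1.9]
finger_gap: 51.8
```

```bash
python3 - <<'E'
from h import *
from plant import eyes
print(stand(-120,50),stand(-68,50)); plan(stand(-120,50),160,SY)
for n,c in(("scene",(130,280,200,400)),):
  f=eyes.grab_frame(n); cv2.imwrite(f"pics/{n}5.png",cv2.resize(f["pixels"][c[0]:c[1],c[2]:c[3]],None,fx=4,fy=4,interpolation=2)[:,:,::-1])
E
```

```text
[429.50068479 198.31526271] [464.5366262  236.74029112]
t 14.93 pos [570.  -67.8 166.3] F [ 0.69 -0.9  -1.9 ] gap 51.8 | tool shift cm [-25.14   0.52 -16.54] turn deg -53.15
```

View pics/scene5.png

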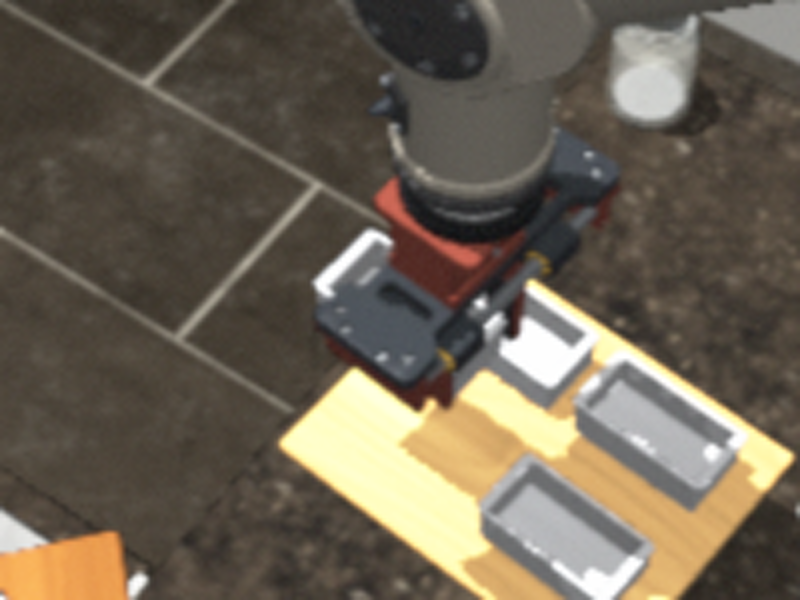

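Request:
send_rows:
  increments:
    - [-3.6,0,-2.4,0,45]
    - [-3.6,0,-2.4,0,45]
    - [-3.6,0,-2.4,0,45]
    - [-3.6,0,-2.4,0,45]
    - [-3.6,0,-2.4,0,45]
    - [-3.6,0,-2.4,0,45]
    - [-3.5,0,-2.1,0,45]
    - [0,0,0,0,45]

```text
t: 15.98
eef_pos: [424.8, 200.5, 161.2]
ee_rot: [-0.478, 0.523, -0.521, 0.476]
contact_force: [-0.2, -1.5, -3.5]
finger_gap: 51.5
```

Request:
send_rows:
  increments:
    - [0,0,0,-9,45]
    - [0,0,0,-9,45]
    - [0,0,0,-9,45]
    - [0,0,0,-9,45]
    - [0,0,0,-9,45]
    - [0,0,0,-8.1,45]
    - [0,0,0,0,45]

```text
t: 16.85
eef_pos: [427.1, 196.5, 161.4]
ee_rot: [0.66, -0.257, 0.256, -0.658]
contact_force: [0.4, -0.9, -3.2]
finger_gap: 51.6
```

```bash
python3 - <<'E'
from h import *
from plant import eyes
import pickle
plan(stand(-100,50),130,SY)
fs={n:eyes.grab_frame(n) for n in("scene","top")}; pickle.dump(fs,open("f2.pkl","wb"))
for n,c in(("scene",(230,430,200,400)),("top",(150,350,40,260))):
  f=fs[n]; cv2.imwrite(f"pics/{n}6.png",cv2.resize(f["pixels"][c[0]:c[1],c[2]:c[3]],None,fx=3.6,fy=3,interpolation=2)[:,:,::-1])
E
```

```text
t 16.85 pos [427.1 196.5 161.4] F [ 0.38 -0.9  -3.23] gap 51.6 | tool shift cm [0.05 3.13 2.31] turn deg -0.18
```

View pics/scene6.png

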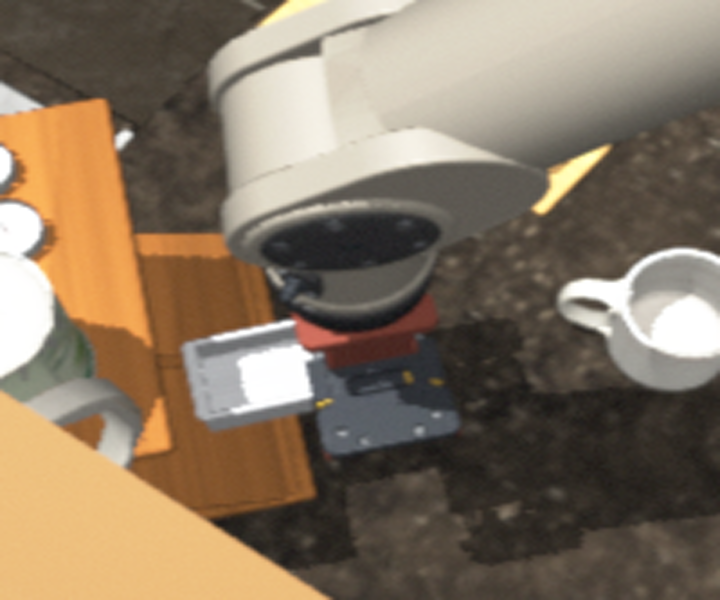

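View pics/top6.png

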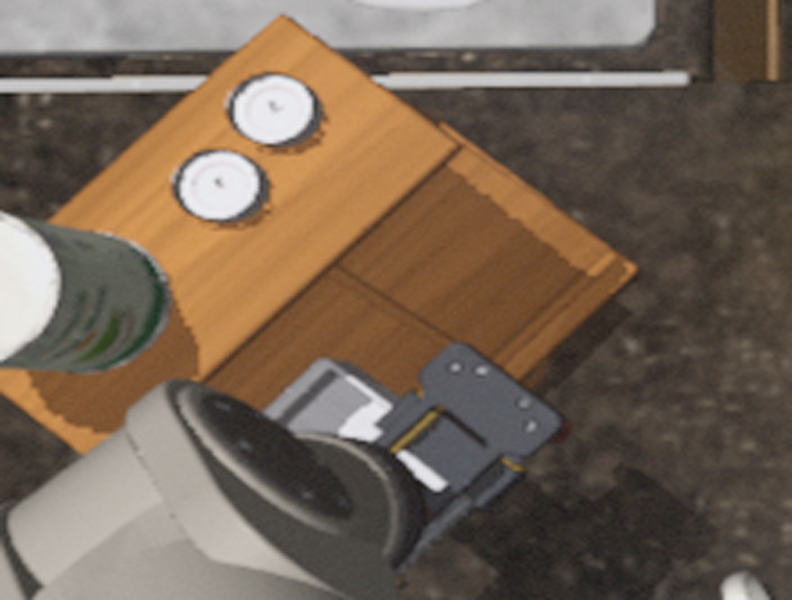

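```bash
python3 - <<'E'
from h import *
import pickle
t=pickle.load(open("f2.pkl","rb"))["top"]
def st(p):
    X=np.array(p)[:2]-SO; c,q=np.cos(SY),np.sin(SY); return np.round([X@[c,q],X@[-q,c]],1)
print("tool",st([427.1,196.5]))
Z=lambda a,b:(40+a/3.6,150+b/3)
for nm,p in (("upleft",(175,380)),("left",(130,415)),("upper disk",(185,385)),("disk far",(360,520)),("barrel edge",(420,500)),("barrel top",(330,435))):
  for z in (280,360,410,460,510): print(nm,z,st(ray(t,*Z(*p),z)))
# food tin outline bottom right & top
for p in ((170,290),(150,340),(95,375)):
    print("food base z268",st(ray(t,*Z(*p),268)))
for p in ((60,300),(35,240),(20,350)): print("food top z378",st(ray(t,*Z(*p),378)))
E
```

```text
tool [-123.    50.6]
upleft 280 [-16.5  56.7]
upleft 360 [-41.2  36.5]
upleft 410 [-56.7  23.9]
upleft 460 [-72.1  11.3]
upleft 510 [-87.5  -1.3]
left 280 [-14.5  82.6]
left 360 [-39.4  60.1]
left 410 [-54.9  46. ]
left 460 [-70.5  31.9]
left 510 [-86.   17.9]
upper disk 280 [-21.6  55.7]
upper disk 360 [-45.8  35.6]
upper disk 410 [-60.9  23.1]
upper disk 460 [-76.1  10.6]
upper disk 510 [-91.2  -2. ]
disk far 280 [-125.4   56.1]
disk far 360 [-140.2   36. ]
disk far 410 [-149.5   23.5]
disk far 460 [-158.8   10.9]
disk far 510 [-168.1   -1.7]
barrel edge 280 [-137.7   31.7]
barrel edge 360 [-151.4   13.8]
barrel edge 410 [-160.     2.6]
barrel edge 460 [-168.6   -8.6]
barrel edge 510 [-177.2  -19.7]
barrel top 280 [-86.  33.]
barrel top 360 [-104.4   15. ]
barrel top 410 [-115.9    3.8]
barrel top 460 [-127.4   -7.5]
barrel top 510 [-138.9  -18.8]
food base z268 [21.5 26.9]
food base z268 [ 9.9 51.8]
food base z268 [15.1 81. ]
food top z378 [11.9 34.6]
food top z378 [38.5 21. ]
food top z378 [ 7.3 61.4]
```

```bash
python3 - <<'E'
from h import *
import pickle
s=pickle.load(open("f2.pkl","rb"))["scene"]
def line(p,tcp,yaw):
    a,b=ray(s,*p,200),ray(s,*p,500); c,q=np.cos(yaw),np.sin(yaw)
    f=lambda X:np.array([(X-tcp)[:2]@[c,q],(X-tcp)[:2]@[-q,c],(X-tcp)[2]])
    return f(a),f(b)
def near(A,B):
    u=A[1]-A[0];v=B[1]-B[0]; M=np.c_[u,-v]; k=np.linalg.lstsq(M,B[0]-A[0],rcond=None)[0]
    p,q=A[0]+k[0]*u,B[0]+k[1]*v; return p.round(),q.round()
k5=(200+375/4,130+108/4); k6=(200+297/3.6,230+290/3)
A=line(k5,np.array([570,-67.8,166.3]),-.1); B=line(k6,np.array([427.1,196.5,161.4]),.8315)
print("knob rotating w/ tool (z fwd, left, up)",near(A,B))
A0=line(k5,np.array([570,-67.8,166.3]),0); 
for z in(150,170,190,210): 
    for L in(A,B): k=(z-L[0][2])/(L[1][2]-L[0][2]); print(z,(L[0]+k*(L[1]-L[0])).round())
E
```

```text
knob rotating w/ tool (z fwd, left, up) (array([ 29.,  33., 225.]), array([ 28.,  31., 226.]))
150 [ 72. -11. 150.]
150 [ 27.   5. 150.]
170 [ 61.   1. 170.]
170 [ 27.  12. 170.]
190 [ 49.  13. 190.]
190 [ 27.  18. 190.]
210 [ 37.  25. 210.]
210 [ 27.  25. 210.]
```

```bash
python3 - <<'E'
from h import *
plan(stand(-67,50),115,SY)
E
```

```text
t 16.95 pos [427.3 197.  161.9] F [-0.52  0.08 -3.52] gap 51.2 | tool shift cm [0.05 4.68 5.55] turn deg -0.26
```

Request:
send_rows:
  increments:
    - [0,1.0,1.5,0,45]
    - [0,1.5,1.5,0,45]
    - [0,1.5,1.5,0,45]
    - [0,0.5,1.1,0,45]
    - [0,0,0,0,45]
    - [0,0,0,0,45]

```text
t: 17.7
eef_pos: [465.3, 239.3, 117.8]
ee_rot: [0.659, -0.256, 0.256, -0.659]
contact_force: [0.4, -0.6, -3.0]
finger_gap: 51.6
```

```bash
python3 - <<'E'
from h import *
from plant import readout
plan(stand(-67,50),100,SY)
print(readout.sense()["joint_efforts"].round(1),readout.sense()["qpos"].round(2))
E
```

```text
t 17.70 pos [465.3 239.3 117.8] F [ 0.39 -0.62 -3.04] gap 51.6 | tool shift cm [ 0.12  1.78 -0.14] turn deg -0.04
[ -0.3 -46.9  -4.7 -22.2  -0.   -0.2  -0. ] [-0.19  0.42 -0.49  1.99  0.27  0.8  -1.58]
```

Request:
send_rows:
  increments:
    - [0.1,1.0,-0.1,0,45]
    - [0,1.0,0,0,45]
    - [0,0.5,0,0,45]
    - [0,0.5,0,0,45]
    - [0,0,0,0,45]
  force: 35

```text
t: 18.32
eef_pos: [463.7, 237.1, 86.8]
ee_rot: [0.661, -0.256, 0.255, -0.658]
contact_force: [-3.9, -2.1, 1.8]
finger_gap: 51.7
```

Request:
send_rows:
  increments:
    - [0,0.5,0,0,45]
    - [0,0.5,0,0,45]
    - [0,0,0,0,45]

```text
t: 18.7
eef_pos: [463.5, 237.0, 76.8]
ee_rot: [0.661, -0.256, 0.255, -0.658]
contact_force: [-5.1, -2.6, 0.6]
finger_gap: 51.2
```

Request:
send_rows:
  increments:
    - [0,0.5,0,0,45]
    - [0,0.5,0.1,0,45]
    - [0,0,0,0,45]

```text
t: 19.08
eef_pos: [464.1, 237.7, 66.7]
ee_rot: [0.661, -0.256, 0.255, -0.658]
contact_force: [-4.0, -2.5, 1.1]
finger_gap: 51.8
```

```bash
cat > look.py <<'E'
import sys
from h import *
from plant import eyes
k=sys.argv[1]
for n,c in(("scene",(270,430,200,360)),("top",(150,350,40,260))):
  f=eyes.grab_frame(n); cv2.imwrite(f"pics/{n}{k}.png",cv2.resize(f["pixels"][c[0]:c[1],c[2]:c[3]],None,fx=3.6,fy=3,interpolation=2)[:,:,::-1])
E
python3 look.py 7; python3 -c "
from h import *
plan(stand(-67,50),53,SY)"
```

```text
t 19.18 pos [464.5 237.8  66.9] F [-3.88 -2.88  0.09] gap 51.8 | tool shift cm [0.07 1.39 0.03] turn deg -0.01
```

View pics/scene7.png

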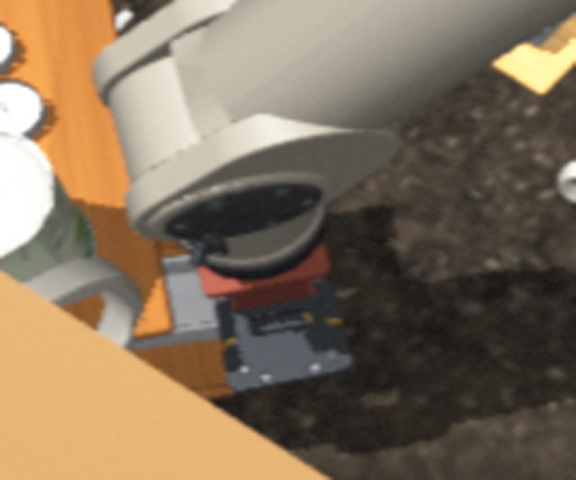

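View pics/top7.png

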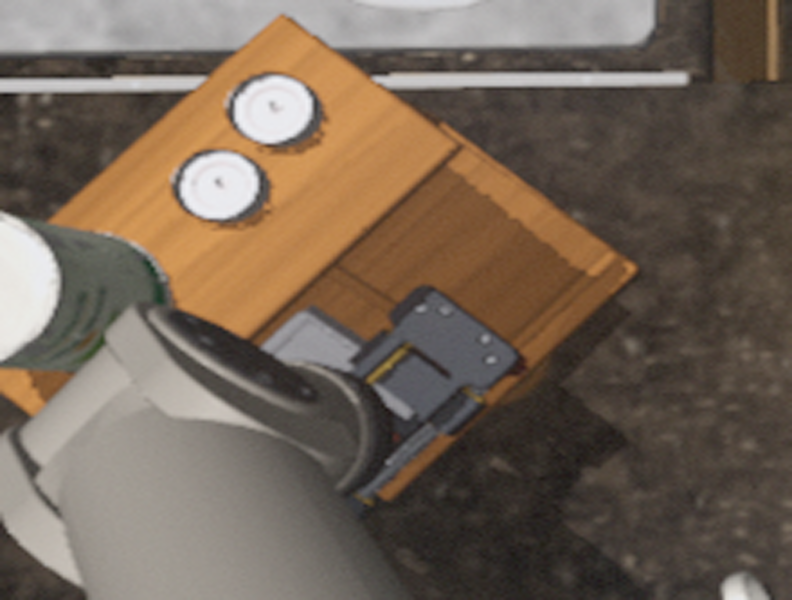

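Request:
send_rows:
  increments:
    - [0,0.4,0,0,45]
    - [0,0.4,0,0,45]
    - [0,0,0,0,45]

```text
t: 19.55
eef_pos: [465.3, 238.6, 60.8]
ee_rot: [0.66, -0.255, 0.255, -0.659]
contact_force: [-9.1, -4.7, 18.2]
finger_gap: 51.9
```

Request:
send_rows:
  increments:
    - [0,0.2,0,0,45]
    - [0,0.2,0,0,45]
    - [0,0,0,0,45]

```text
t: 19.92
eef_pos: [466.3, 239.7, 59.2]
ee_rot: [-0.659, 0.254, -0.256, 0.66]
contact_force: [-13.1, -6.6, 40.5]
finger_gap: 51.9
```

Request:
send_rows:
  increments:
    - [0,-0.2,0,0,45]
    - [0,0,0,0,45]

```text
t: 20.18
eef_pos: [466.3, 239.7, 59.5]
ee_rot: [-0.659, 0.255, -0.256, 0.66]
contact_force: [-6.9, -3.2, 18.6]
finger_gap: 51.7
```

```bash
python3 look.py 8; python3 -c "
from h import *
import cv2
plan(stand(-67,50),53,SY)"
```

```text
t 20.27 pos [466.3 239.6  59.5] F [-7.52 -2.79 19.24] gap 51.7 | tool shift cm [ 0.06  0.65 -0.24] turn deg -0.0
```

View pics/scene8.png

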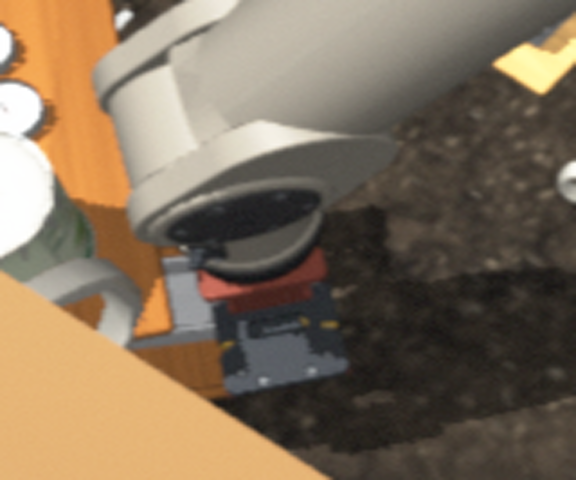

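View pics/top8.png

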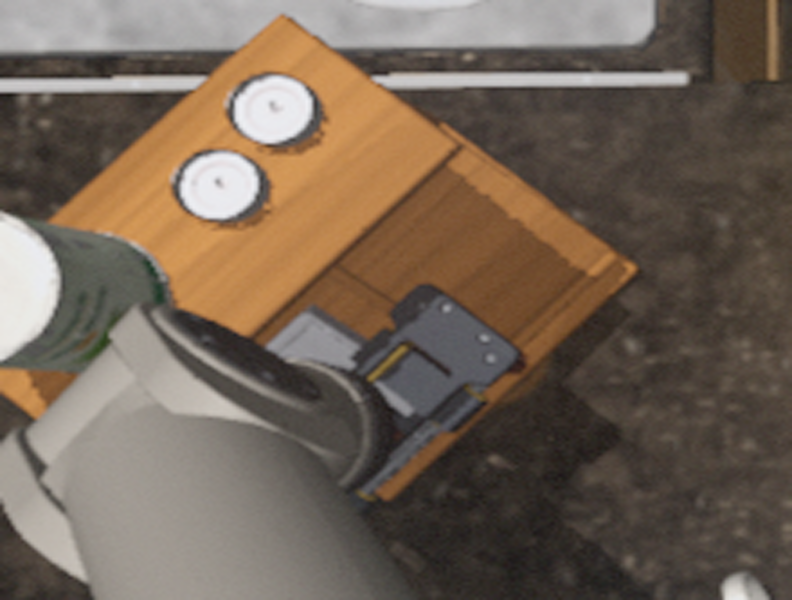

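```bash
python3 - <<'E'
from h import *
import pickle
fs=pickle.load(open("f2.pkl","rb")); s,t=fs["scene"],fs["top"]
def st(X):
    c,q=np.cos(SY),np.sin(SY); d=X[:2]-SO; return np.round([d@[c,q],d@[-q,c],X[2]],1)
print("back-right rim", st(tri(t,(40+308/3.6,150+309/3),s,(200+163/3.6,270+258/3))))
# expected if flat: tin centre deck x X
for X in(-13,-8,0):
    p=np.array([X+52,0,40]); print(X,"flat: rim back at", (p[0]*.866-p[2]*.5).round(1),24,(60+p[0]*.5+p[2]*.866).round(1))
for z in(90,100,105,110,115,120): print(z, st(ray(t,40+308/3.6,150+309/3,z)), st(ray(s,200+163/3.6,270+258/3,z)))
E
```

```text
back-right rim [  4.6  25.1 114.4]
-13 flat: rim back at 13.8 24 114.1
-8 flat: rim back at 18.1 24 116.6
0 flat: rim back at 25.0 24 120.6
90 [20.6 25.9 90. ] [-6.9 24.8 90. ]
100 [ 17.7  24.1 100. ] [ -7.8  27.7 100. ]
105 [ 16.3  23.2 105. ] [ -8.3  29.2 105. ]
110 [ 14.8  22.3 110. ] [ -8.7  30.7 110. ]
115 [ 13.4  21.4 115. ] [ -9.2  32.2 115. ]
120 [ 12.   20.5 120. ] [ -9.6  33.7 120. ]
```

Request:
send_rows:
  increments:
    - [0,0,0,0,62]
    - [0,0,0,0,72]
    - [0,0,0,0,76]
    - [0,0,0,0,76]

```text
t: 20.78
eef_pos: [466.1, 238.7, 57.5]
ee_rot: [0.659, -0.256, 0.256, -0.659]
contact_force: [-0.1, 0.1, -0.3]
finger_gap: 67.2
```

Request:
send_rows:
  increments:
    - [0,0,-2,0,76]
    - [0,0,-4,0,76]
    - [0,-3,-4,0,76]
    - [0,-4,-4,0,76]
    - [0,-4,0,0,76]
    - [0,0,0,0,76]

```text
t: 21.52
eef_pos: [373.5, 135.8, 170.2]
ee_rot: [-0.658, 0.254, -0.258, 0.66]
contact_force: [-0.1, -1.2, 0.5]
finger_gap: 66.9
```

```bash
python3 look.py 9; python3 -c "
from h import *
import cv2
plan(stand(-67,50),53,SY)"
```

```text
t 21.62 pos [371.9 135.2 167.7] F [ 0.09  0.   -1.36] gap 67.0 | tool shift cm [-0.02 11.48 13.83] turn deg -0.05
```

View pics/scene9.png

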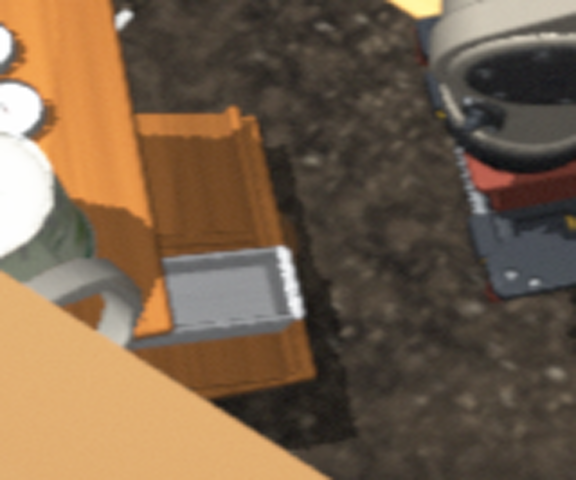

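View pics/top9.png

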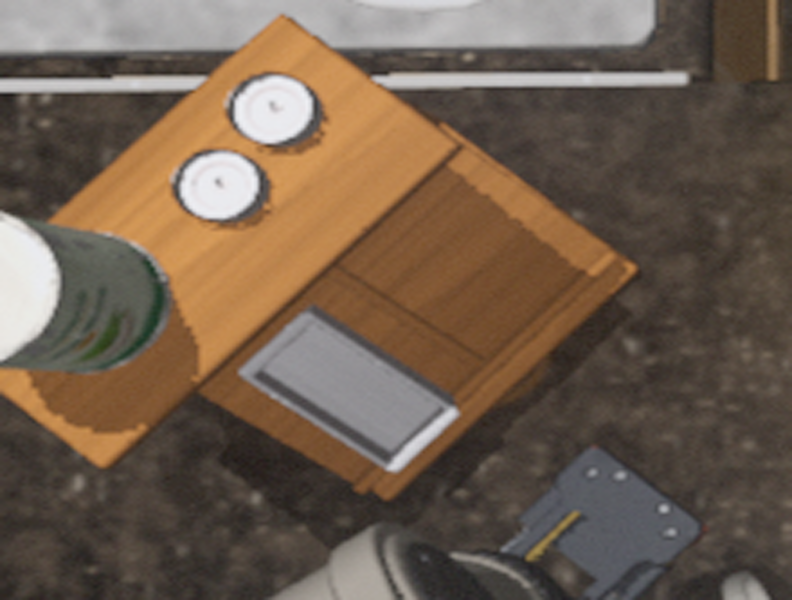

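```bash
python3 - <<'E'
from h import *
import pickle
fs=pickle.load(open("f2.pkl","rb")); s,t=fs["scene"],fs["top"]
def st(X):
    c,q=np.cos(SY),np.sin(SY); d=X[:2]-SO; return np.round([d@[c,q],d@[-q,c],X[2]],1)
T=lambda a,b:(40+a/3.6-.4,150+b/3-.4); S=lambda a,b:(200+a/3.6-.4,270+b/3-.4)
print("FR",st(tri(t,T(459,407),s,S(289,248))),"FL",st(tri(t,T(393,471),s,S(303,317))))
print("BR visible", [st(ray(t,*T(312,308),z)) for z in(105,110,114)])
print("BL", [st(ray(t,*T(240,374),z)) for z in(105,110,114)])
for z in (60,66,72): print(z,st(ray(t,*T(459,407),z)),st(ray(t,*T(393,471),z)))
E
```

```text
FR [-76.5  24.   62. ] FL [-77.2  76.3  64.7]
BR visible [array([ 16.2,  21.3, 105. ]), array([ 14.8,  20.4, 110. ]), array([ 13.6,  19.7, 114. ])]
BL [array([ 15.9,  75.8, 105. ]), array([ 14.5,  74.7, 110. ]), array([ 13.4,  73.7, 114. ])]
60 [-73.9  23.5  60. ] [-75.4  76.9  60. ]
66 [-75.1  22.5  66. ] [-76.5  75.6  66. ]
72 [-76.2  21.4  72. ] [-77.7  74.3  72. ]
```

Tin 3 lies flat in the left lane: its front rim measures stand (-76.5, 62), where flat seating predicts (-76.3, 62). Next is tin 1 for the right lane.

```bash
python3 - <<'E'
from h import *
plan(board(-105,49.5),110,BY-.015); print(board(-105,49.5))
E
```

```text
t 21.62 pos [371.9 135.2 167.7] F [ 0.09  0.   -1.36] gap 67.0 | tool shift cm [18.64  5.78 -9.13] turn deg 53.19
[448.02784345 -57.82557075]
```

Request:
send_rows:
  increments:
    - [0,0,0,9,75]
    - [0,0,0,9,75]
    - [0,0,0,9,75]
    - [0,0,0,9,75]
    - [0,0,0,9,75]
    - [0,0,0,8.4,75]
    - [0,0,0,0,75]

```text
t: 22.5
eef_pos: [370.9, 135.3, 166.4]
ee_rot: [-0.476, 0.525, -0.524, 0.474]
contact_force: [0.4, 0.0, -0.6]
finger_gap: 65.5
```

```bash
python3 - <<'E'
from h import *
plan(board(-105,49.5),110,BY-.015)
E
```

```text
t 22.50 pos [370.9 135.3 166.4] F [ 0.4   0.04 -0.62] gap 65.5 | tool shift cm [18.45  5.63  9.59] turn deg -0.07
```

Request:
send_rows:
  increments:
    - [4.6,0,2.4,0,75]
    - [4.6,0,2.4,0,75]
    - [4.6,0,2.4,0,75]
    - [4.6,0,2.4,0,75]
    - [0,3.0,0,0,75]
    - [0,2.6,0,0,75]
    - [0,0,0,0,75]
    - [0,0,0,0,75]

```text
t: 23.5
eef_pos: [448.9, -57.1, 111.9]
ee_rot: [-0.475, 0.524, -0.524, 0.475]
contact_force: [0.7, -0.4, 1.0]
finger_gap: 66.0
```

```bash
python3 - <<'E'
from h import *
plan(board(-105,49.5),33.3,BY-.015)
E
python3 - <<'E'
from h import *
from plant import eyes
f=eyes.grab_frame("scene"); c=(190,310,260,410); cv2.imwrite("pics/s10.png",cv2.resize(f["pixels"][c[0]:c[1],c[2]:c[3]],None,fx=5,fy=5,interpolation=2)[:,:,::-1])
E
```

```text
t 23.50 pos [448.9 -57.1 111.9] F [ 0.72 -0.41  0.97] gap 66.0 | tool shift cm [ 0.08  7.86 -0.08] turn deg -0.08
```

View pics/s10.png

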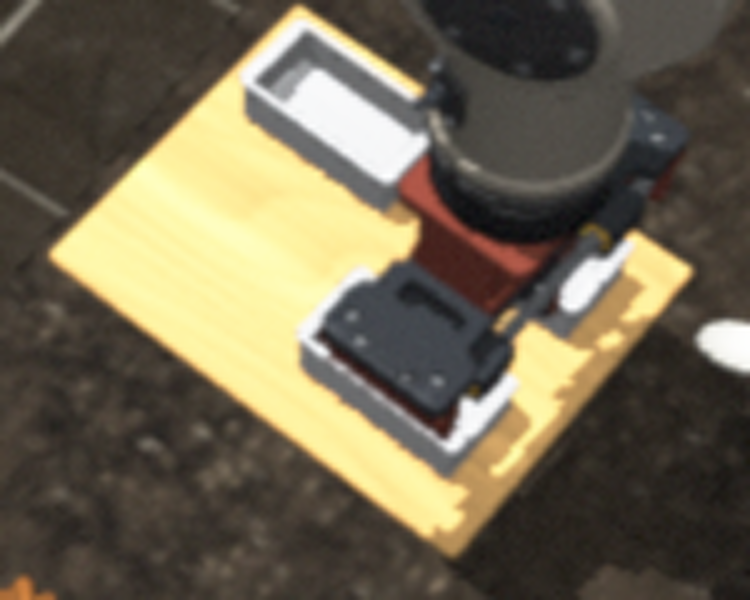

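The gripper is centred over tin 1's near end, so I'll go down and grip.

Request:
send_rows:
  increments:
    - [0.1,3.0,-0.1,0,75]
    - [0,3.0,0,0,75]
    - [0,1.85,0,0,75]
    - [0,0,0,0,75]
    - [0,0,0,0,75]

```text
t: 24.18
eef_pos: [448.5, -58.2, 34.2]
ee_rot: [0.474, -0.524, 0.525, -0.475]
contact_force: [-0.2, -0.2, 1.1]
finger_gap: 65.9
```

Request:
send_rows:
  increments:
    - [0,0,0,0,45]
    - [0,0,0,0,45]
    - [0,0,0,0,45]
    - [0,0,0,0,45]
  force: 60

```text
t: 24.68
eef_pos: [447.9, -58.2, 33.7]
ee_rot: [0.474, -0.524, 0.525, -0.474]
contact_force: [-1.5, 0.9, 7.0]
finger_gap: 51.6
```

Request:
send_rows:
  increments:
    - [0,-1.0,0,0,45]
    - [0,-3.0,0,0,45]
    - [0,-4.5,0,0,45]
    - [0,-4.5,0,0,45]
    - [0,0,0,0,45]

```text
t: 25.3
eef_pos: [449.5, -58.5, 166.4]
ee_rot: [0.472, -0.523, 0.526, -0.476]
contact_force: [0.5, -0.1, -3.5]
finger_gap: 51.3
```

```bash
python3 - <<'E'
from h import *
print(stand(-125,-50)); plan(stand(-125,-50),160,SY)
E
```

```text
[500.02612969 127.24373802]
t 25.30 pos [449.5 -58.5 166.4] F [ 0.52 -0.13 -3.5 ] gap 51.3 | tool shift cm [-18.99   0.66   3.14] turn deg -53.45
```

Request:
send_rows:
  increments:
    - [-4.7,0,0.8,0,45]
    - [-4.7,0,0.8,0,45]
    - [-4.8,0,0.8,0,45]
    - [-4.8,0,0.8,0,45]
    - [0,0,0,0,45]

```text
t: 25.92
eef_pos: [497.8, 131.9, 162.0]
ee_rot: [-0.476, 0.524, -0.522, 0.476]
contact_force: [-0.6, -1.0, -2.5]
finger_gap: 51.7
```

Request:
send_rows:
  increments:
    - [0,0,0,-9,45]
    - [0,0,0,-9,45]
    - [0,0,0,-9,45]
    - [0,0,0,-9,45]
    - [0,0,0,-9,45]
    - [0,0,0,-8.4,45]
    - [0,0,0,0,45]

```text
t: 26.8
eef_pos: [497.5, 126.0, 162.0]
ee_rot: [0.66, -0.257, 0.256, -0.658]
contact_force: [-0.8, -0.0, -2.3]
finger_gap: 51.5
```

```bash
python3 - <<'E'
from h import *
plan(stand(-67,-50),115,SY)
E
python3 look.py 11
```

```text
t 26.80 pos [497.5 126.  162. ] F [-0.82 -0.03 -2.26] gap 51.5 | tool shift cm [0.09 4.68 6.07] turn deg -0.17
```

View pics/scene11.png

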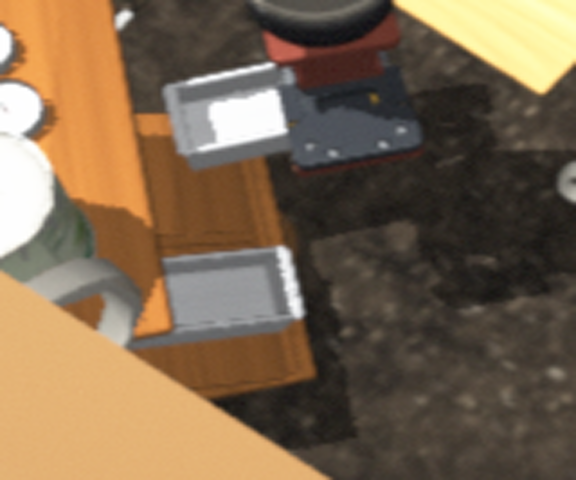

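View pics/top11.png

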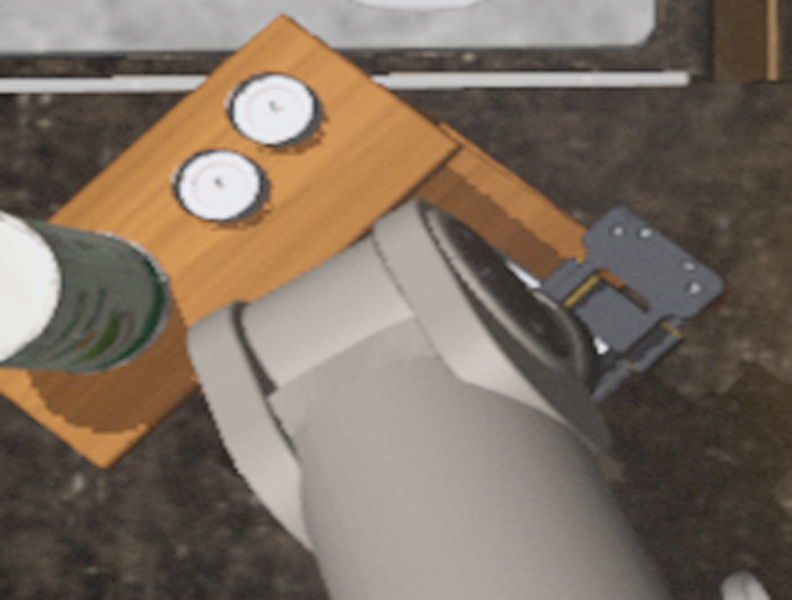

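```bash
python3 - <<'E'
from h import *
import pickle
t=pickle.load(open("f2.pkl","rb"))["top"]
def st(X):
    c,q=np.cos(SY),np.sin(SY); d=X[:2]-SO; return np.round([d@[c,q],d@[-q,c],X[2]],1)
T=lambda a,b:(40+a/3.6,150+b/3)
for p in((190,335),(215,310),(240,305),(375,235),(410,203),(195,370)):
    print(p,[st(ray(t,*T(*p),z)) for z in(410,460,510)])
E
```

```text
(190, 335) [array([-47.1,   5.9, 410. ]), array([-63.1,  -5.5, 460. ]), array([-79.2, -16.9, 510. ])]
(215, 310) [array([-46.3,  -8.2, 410. ]), array([-62.4, -18.7, 460. ]), array([-78.5, -29.2, 510. ])]
(240, 305) [array([-51.7, -16. , 410. ]), array([-67.5, -25.9, 460. ]), array([-83.2, -35.9, 510. ])]
(375, 235) [array([-67.7, -71.8, 410. ]), array([-82.4, -78. , 460. ]), array([-97.1, -84.3, 510. ])]
(410, 203) [array([-67.6, -90.9, 410. ]), array([-82.3, -95.9, 460. ]), array([ -97. , -100.9,  510. ])]
(195, 370) [array([-59.1,  15.9, 410. ]), array([-74.4,   3.8, 460. ]), array([-89.6,  -8.3, 510. ])]
```

Request:
send_rows:
  increments:
    - [0,1.0,1.5,0,45]
    - [0,1.5,1.6,0,45]
    - [0,1.5,1.6,0,45]
    - [0.1,0.5,1.3,0,45]
    - [0,0,0,0,45]
    - [0,0,0,0,45]

```text
t: 27.65
eef_pos: [539.7, 171.0, 118.4]
ee_rot: [0.659, -0.256, 0.256, -0.659]
contact_force: [0.4, -0.1, -0.9]
finger_gap: 51.3
```

```bash
python3 - <<'E'
from h import *
plan(stand(-67,-50),87,SY)
E
```

```text
t 27.65 pos [539.7 171.  118.4] F [ 0.4  -0.12 -0.89] gap 51.3 | tool shift cm [ 0.02  3.14 -0.11] turn deg -0.05
```

Request:
send_rows:
  increments:
    - [0,1.0,-0.1,0,45]
    - [0,1.0,0,0,45]
    - [0,0.5,0,0,45]
    - [0,0.5,0,0,45]
    - [0,0,0,0,45]
  force: 35

```text
t: 28.28
eef_pos: [537.2, 169.8, 87.3]
ee_rot: [0.66, -0.256, 0.254, -0.658]
contact_force: [-5.9, -1.5, 2.0]
finger_gap: 51.7
```

Request:
send_rows:
  increments:
    - [0,0.5,0,0,45]
    - [0,0.5,0,0,45]
    - [0,0,0,0,45]

```text
t: 28.65
eef_pos: [537.0, 169.6, 77.2]
ee_rot: [0.661, -0.256, 0.254, -0.658]
contact_force: [-5.1, -2.7, 1.9]
finger_gap: 51.5
```

Request:
send_rows:
  increments:
    - [0,0.5,0,0,45]
    - [0,0.5,0.1,0,45]
    - [0,0,0,0,45]

```text
t: 29.02
eef_pos: [537.8, 170.3, 67.2]
ee_rot: [0.661, -0.256, 0.255, -0.658]
contact_force: [-4.6, -2.0, 1.5]
finger_gap: 51.6
```

Request:
send_rows:
  increments:
    - [0,0.4,0,0,45]
    - [0,0.2,0,0,45]
    - [0,0,0,0,45]

```text
t: 29.4
eef_pos: [538.3, 170.7, 61.8]
ee_rot: [0.66, -0.256, 0.255, -0.659]
contact_force: [-4.4, -1.7, 2.0]
finger_gap: 51.6
```

```bash
python3 - <<'E'
from h import *
plan(stand(-67,-50),59.5,SY)
E
```

```text
t 29.40 pos [538.3 170.7  61.8] F [-4.36 -1.7   2.04] gap 51.6 | tool shift cm [0.1  0.23 0.01] turn deg 0.01
```

Same behaviour as the first tin. A little lower, then release and back out.

Request:
send_rows:
  increments:
    - [0,0.2,0,0,45]
    - [0,0,0,0,45]

```text
t: 29.65
eef_pos: [538.4, 170.8, 61.4]
ee_rot: [0.66, -0.256, 0.255, -0.658]
contact_force: [-9.3, -4.6, 18.3]
finger_gap: 51.9
```

Request:
send_rows:
  increments:
    - [0,0,0,0,62]
    - [0,0,0,0,72]
    - [0,0,0,0,76]
    - [0,0,0,0,76]

```text
t: 30.15
eef_pos: [539.8, 171.1, 60.0]
ee_rot: [-0.659, 0.256, -0.256, 0.659]
contact_force: [-0.1, 0.3, -0.1]
finger_gap: 66.8
```

Request:
send_rows:
  increments:
    - [0,0,-2,0,76]
    - [0,0,-4,0,76]
    - [0,-3,-4,0,76]
    - [0,-4,-4,0,76]
    - [0,-4,-3,0,76]
    - [0,0,0,0,76]

```text
t: 30.9
eef_pos: [425.8, 44.0, 172.4]
ee_rot: [-0.659, 0.255, -0.259, 0.659]
contact_force: [0.5, -0.4, -0.5]
finger_gap: 66.7
```

```bash
python3 look.py 12; python3 -c "
from h import *
plan(stand(-67,-50),53,SY)"
```

```text
t 31.00 pos [425.6  45.5 170.3] F [ 0.23  1.15 -1.22] gap 66.9 | tool shift cm [-0.04 11.74 16.84] turn deg -0.07
```

View pics/scene12.png

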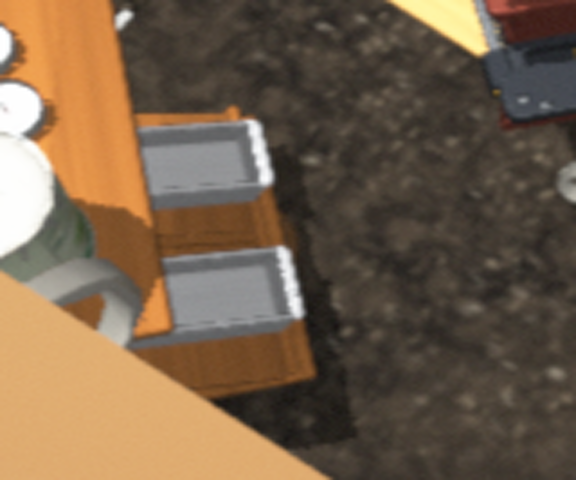

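View pics/top12.png

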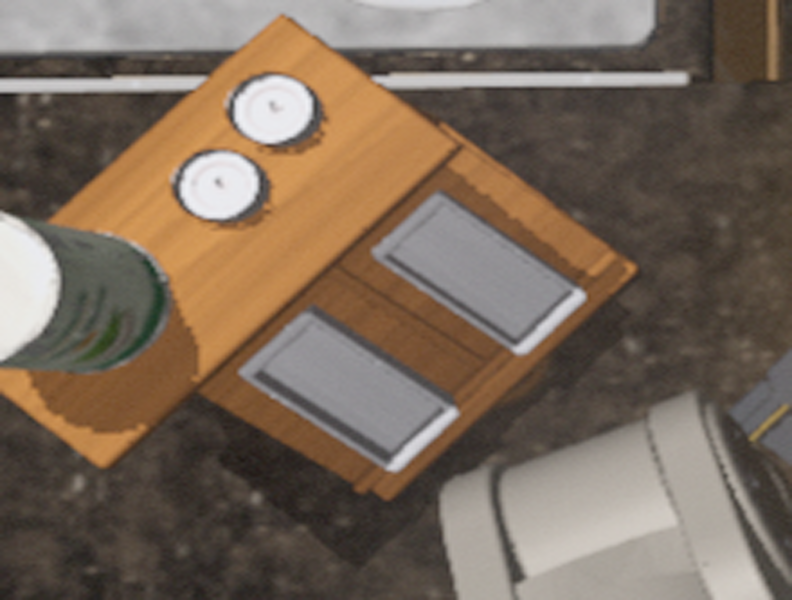

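```bash
python3 - <<'E'
from h import *
import pickle
fs=pickle.load(open("f2.pkl","rb")); s,t=fs["scene"],fs["top"]
def st(X):
    c,q=np.cos(SY),np.sin(SY); d=X[:2]-SO; return np.round([d@[c,q],d@[-q,c],X[2]],1)
T=lambda a,b:(40+a/3.6-.4,150+b/3-.4); S=lambda a,b:(200+a/3.6-.4,270+b/3-.4)
print("FR",st(tri(t,T(586,290),s,S(262,119))),"FL",st(tri(t,T(519,355),s,S(273,186))))
print("BR", [st(ray(t,*T(441,190),z)) for z in(105,110,114)])
print("BL", [st(ray(t,*T(372,252),z)) for z in(105,110,114)])
for z in (60,66,72): print(z,st(ray(t,*T(586,290),z)),st(ray(t,*T(519,355),z)))
E
```

```text
FR [-77.6 -77.   66.1] FL [-77.2 -22.7  64.6]
BR [array([ 16.7, -77.2, 105. ]), array([ 15.2, -77.6, 110. ]), array([ 14.1, -78. , 114. ])]
BL [array([ 16.9, -24.8, 105. ]), array([ 15.5, -25.5, 110. ]), array([ 14.3, -26. , 114. ])]
60 [-73.8 -77.5  60. ] [-75.3 -22.5  60. ]
66 [-75. -78.  66.] [-76.5 -23.3  66. ]
72 [-76.1 -78.5  72. ] [-77.6 -24.1  72. ]
```

```bash
python3 - <<'E'
from h import *
from plant import eyes
f=eyes.grab_frame("top"); cv2.imwrite("pics/t13.png",cv2.resize(f["pixels"][190:325,95:225],None,fx=6,fy=4.4,interpolation=2)[:,:,::-1])
g=eyes.grab_frame("scene"); cv2.imwrite("pics/s13.png",cv2.resize(g["pixels"][295:410,225:300],None,fx=8,fy=5,interpolation=2)[:,:,::-1])
E
```

```text
(no output)
```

View pics/t13.png

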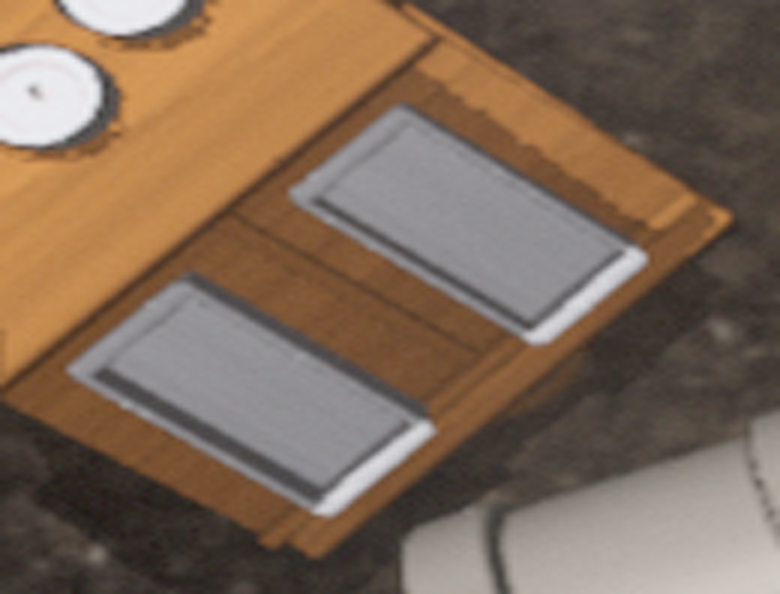

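View pics/s13.png

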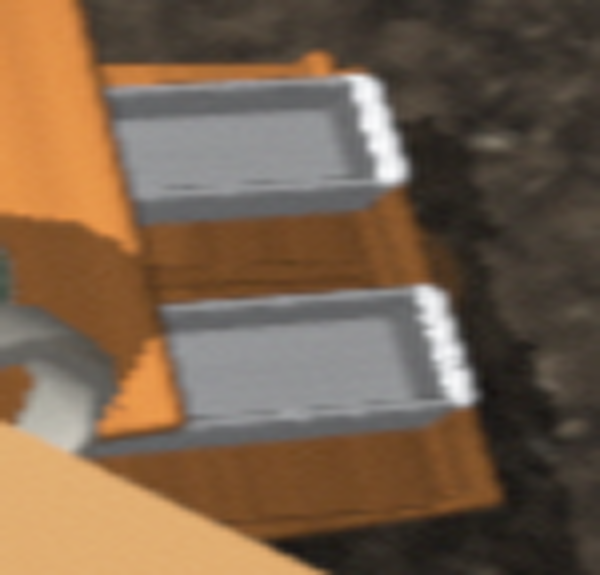

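```bash
python3 - <<'E'
from plant import eyes, readout, workorder
from h import *
t=eyes.grab_frame("top"); hsv=cv2.cvtColor(t["pixels"],cv2.COLOR_RGB2HSV); cv2.imwrite("pics/t14.png",t["pixels"][:,:,::-1])
b=cv2.inRange(hsv,(0,0,140),(180,45,255)); b[:170]=0;b[330:]=0;b[:,:270]=0;b[:,400:]=0
for c in cv2.findContours(b,0,2)[0]:
    if cv2.contourArea(c)<500: continue
    r=cv2.minAreaRect(np.array([ray(t,u,v,48)[:2] for u,v in c[:,0]],np.float32)); print(np.round(r[0],1),np.round(r[1],1))
d=cv2.absdiff(t["pixels"],cv2.cvtColor(cv2.imread("pics/t13.png"),4)[:1,:1]) if 0 else None
o=cv2.imread("pics/top0.png")[:,:,::-1]; print("jar diff",np.abs(o[170:225,460:515].astype(int)-t["pixels"][170:225,460:515]).mean())
s=readout.sense(); print(s["t"],s["eef_pos"],s["contact_force"])
E
```

```text
[ 484.8 -160.3] [ 53.7 104.4]
[ 603.5 -170.5] [ 53.6 104.3]
jar diff 2.1263911845730026
31.15 [424.96500396  46.30533095 169.14909353] [-0.49100097 -0.17796841  0.15281865]
```

View pics/t14.png

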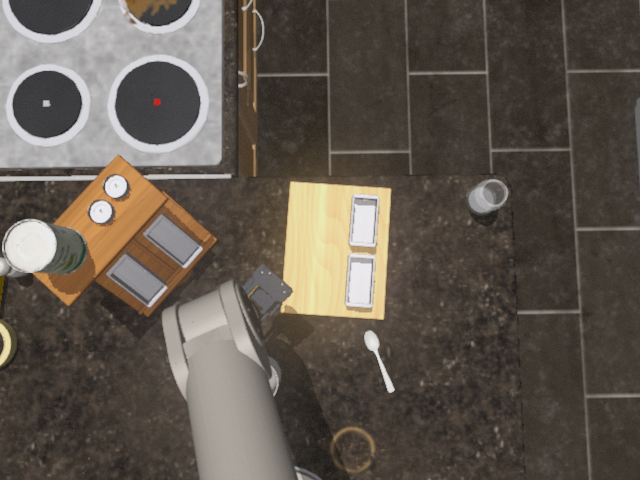

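Request:
send_rows:
  increments:
    - [0,-1,0,0,76]
    - [0,0,0,0,76]
    - [0,0,0,0,76]
    - [0,0,0,0,76]
    - [0,0,0,0,76]

```text
t: 31.78
eef_pos: [425.0, 45.5, 180.1]
ee_rot: [0.659, -0.256, 0.256, -0.659]
contact_force: [-0.2, 0.1, -0.4]
finger_gap: 66.7
```

```bash
python3 - <<'E'
from plant import workorder
print(workorder.sign_off())
E
```

```text
the job is handed in; nothing more can be done
None
```

The two rocking tins, from place_1 and place_3, now lie along the slope on the deck, and I handed the job in at about 32 s. The tin from place_3 is in the left lane and the one from place_1 is in the right lane.

**Finding the rockers:** I pressed the near end rim of all four tins. Tins 1 and 3 sank 2–3 mm or more under about 2–5 N. Tins 2 and 4 did not give. Presses on the steady tins reached 17 N (tin 4) and 22 N (tin 2), above the 10 N I meant to stay under, but neither tin moved.

**Placing:** The tool can only point down, so I gripped each tin near its front end and lowered it until the deck swung it into the slope. Then I let go and backed out. The upward force peaked at about 40 N at the wrist on the left tin and 18 N on the right.

**Last checks:**
- **Left tin:** its front rim measured at stand x about -77 mm, height 62–65 mm. Lying flat against the lip would put it at -76 and 62 mm.
- **Right tin:** its front rim measured at about -77 mm, height 65–66 mm. That is 2–4 mm higher than flat, which could be camera error or a slight rock on the bow. Either way the slope error should be well under 0.2 rad.
- **Lane centring:** both tins are within a few mm of their lane centre.
- **Steady tins:** both are within 0.2 mm of where they stood before I moved the other two.
- **Jar:** it looks unmoved in the top view.
- **Arm:** it ended clear of everything, with no contact force beyond sensor noise.

The shelf hides part of the deck, so the back ends of the tins were checked only in the top view.

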